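# Load the vacuum bed and switch on the hold-down

## Task

Turn the outer ring of the valve to the round OFF stud, lay every sample block white face up and flat into a bay of its own on the bed, and then lower the mask plate over them so that both dowels come through its holes and it sits fully down on the end rails. Last of all, turn the outer ring to the HOLD bar. Someone has already adjusted the inner trim knob for this job, so it must not be turned at any time; leave the tape, jar and brush where they are.

Things in the scene. Friction and masses are not known exactly. Their poses are not given: they have to be found in the camera images.
- valve: fixed grey valve box 116 x 116 x 40 mm high; origin: centre of underside, under the vertical axis of the two concentric knobs on its top. Dial marks 33 to 52 mm from the axis, up to 3 mm high: OFF, a round black stud, in its own +y direction; HOLD, a thick black radial bar 20 x 5 mm, in its own +x, a quarter turn clockwise from above; thin ticks every 22.5 degrees.
- ring (a joint): angle (rad) of the outer knob: black fluted ring 60 mm across, 41 to 63 mm above the table, white line on top. 0 = line at the OFF stud, 1.571 = at the HOLD bar, growing clockwise from above. Turns from -0.6 to 2.8, no detents, friction 0.06 N m, stays where left.
- trim (a joint): angle (rad) of the inner knob, the bleed trim: plain aluminium, 24 mm across, standing up in the middle of the ring from 63 to 83 mm above the table, with a black line on its top; grows clockwise, free to turn with a light 0.015 N m; the ring does not drag it along
- trim_mark (a point): outer end of the black line on the trim knob, on its top edge, 12 mm from the axis, 83 mm above the table
- bed: fixed aluminium bed, base 120 (x) x 256 (y) x 12 mm high; origin: centre of underside. Five bays in a row along y, 40 mm apart, each 64 (x) x 37 (y) mm inside between dark ribs 3 to 4 mm thick, 6 mm above the bay floor. At each end (own y +-113.5 mm) a rail 104 (x) x 24 (y) mm, top 38 mm above the table, with an upright dowel.
- bay0 (a point): centre of the floor of bay 0 (own y -80 mm), 12 mm above the table
- bay1 (a point): centre of the floor of bay 1 (own y -40 mm), 12 mm above the table
- bay2 (a point): centre of the floor of bay 2 (own y 0 mm), 12 mm above the table
- bay3 (a point): centre of the floor of bay 3 (own y 40 mm), 12 mm above the table
- bay4 (a point): centre of the floor of bay 4 (own y 80 mm), 12 mm above the table
- dowel0 (a point): foot of the dowel on the rail at the bed's own -y end, on the rail's top face: 10 mm in diameter, 16 mm tall, the upper 7 mm tapering to 4.4 mm
- dowel1 (a point): the same on the +y end; the dowels are 227 mm apart
- mask: loose steel plate 100 (x) x 265.5 (y) x 6 mm, 0.35 kg, five windows, 12.5 mm dowel holes at own y +-113.5 mm; fits either way round. Origin: centre of underside. Black bridge handle over the middle: bar along y, 16 mm thick (x), 66 long, 34 to 48 mm above the underside, on it a lip 22 mm wide up to 52 mm; legs 12 mm thick. Home: underside on the rails, clear of the blocks.
- hole0 (a point): centre of the mask's hole at its own -y end, at the underside
- hole1 (a point): centre of the mask's hole at its own +y end, at the underside
- block0: loose sample block of plywood with a white face on top, 54 (x) x 32 (y) x 20 mm high, 50 g; origin at the centre of its underside, long side along x, white face to +z. Between three and five blocks are on the table; any block may go in any bay, long side along the bed's x.
- block1: loose sample block of plywood with a white face on top, 54 (x) x 32 (y) x 20 mm high, 50 g; origin at the centre of its underside, long side along x, white face to +z. Between three and five blocks are on the table; any block may go in any bay, long side along the bed's x.
- block2: loose sample block of plywood with a white face on top, 54 (x) x 32 (y) x 20 mm high, 50 g; origin at the centre of its underside, long side along x, white face to +z. Between three and five blocks are on the table; any block may go in any bay, long side along the bed's x.
- block3: loose sample block of plywood with a white face on top, 54 (x) x 32 (y) x 20 mm high, 50 g; origin at the centre of its underside, long side along x, white face to +z. Between three and five blocks are on the table; any block may go in any bay, long side along the bed's x.
- block4: loose sample block of plywood with a white face on top, 54 (x) x 32 (y) x 20 mm high, 50 g; origin at the centre of its underside, long side along x, white face to +z. Between three and five blocks are on the table; any block may go in any bay, long side along the bed's x.
- tape: bystander: roll of tape lying flat, 96 mm across, 24 mm high; origin at the centre of its underside
- jar: bystander: small jar, 60 mm across, 70 mm high; origin at the centre of its underside
- brush: bystander: hand brush lying on the table; origin at about its middle
Things that resemble listed ones, but are neither listed nor needed, are in the scene too. What is shaped like the block0 but blue or purple is not meant.

How it is judged:
On the way, in this order (a step that is already met when the one before it is completed fails the run):
1. the outer ring is turned to the OFF stud (value of joint ring between -0.15 and 0.15 rad), for 0.2 s.
2. every block lies flat in a bay, with the ring at OFF (all of step 1 and (distance between block0 and bay0 below 0.007 m or distance between block0 and bay1 below 0.007 m or distance between block0 and bay2 below 0.007 m or distance between block0 and bay3 below 0.007 m or distance between block0 and bay4 below 0.007 m) and (distance between block1 and bay0 below 0.007 m or distance between block1 and bay1 below 0.007 m or distance between block1 and bay2 below 0.007 m or distance between block1 and bay3 below 0.007 m or distance between block1 and bay4 below 0.007 m) and (distance between block2 and bay0 below 0.007 m or distance between block2 and bay1 below 0.007 m or distance between block2 and bay2 below 0.007 m or distance between block2 and bay3 below 0.007 m or distance between block2 and bay4 below 0.007 m) and (distance between block3 and bay0 below 0.007 m or distance between block3 and bay1 below 0.007 m or distance between block3 and bay2 below 0.007 m or distance between block3 and bay3 below 0.007 m or distance between block3 and bay4 below 0.007 m) and (distance between block4 and bay0 below 0.007 m or distance between block4 and bay1 below 0.007 m or distance between block4 and bay2 below 0.007 m or distance between block4 and bay3 below 0.007 m or distance between block4 and bay4 below 0.007 m) and angle between each of block0, block1, block2, block3, block4's own z axis and vertical below 0.1 rad), for 0.2 s.
3. the mask is fully down over both dowels with the blocks under it and the ring still at OFF (all of step 2 and ((distance between hole0 and dowel0 below 0.005 m and distance between hole1 and dowel1 below 0.005 m) or (distance between hole1 and dowel0 below 0.005 m and distance between hole0 and dowel1 below 0.005 m)) and z of mask in the frame of bed below 0.0405 m and angle between mask's own z axis and vertical below 0.03 rad), for 0.2 s.
4. the outer ring is turned to the HOLD bar with the mask in place (((distance between hole0 and dowel0 below 0.005 m and distance between hole1 and dowel1 below 0.005 m) or (distance between hole1 and dowel0 below 0.005 m and distance between hole0 and dowel1 below 0.005 m)) and z of mask in the frame of bed below 0.0405 m and angle between mask's own z axis and vertical below 0.03 rad and value of joint ring between 1.421 and 1.721 rad), for 0.2 s.
At the end, for the whole second after the job is handed in: Each block in a bay (within 7 mm, tilt under 0.1 rad); mask home on both dowels (holes within 5 mm, underside within 2.5 mm of the rails, tilt under 0.03 rad); ring within 0.15 rad of the HOLD bar; trim mark within 3 mm of its start; all at rest (all of step 4 and (distance between block0 and bay0 below 0.007 m or distance between block0 and bay1 below 0.007 m or distance between block0 and bay2 below 0.007 m or distance between block0 and bay3 below 0.007 m or distance between block0 and bay4 below 0.007 m) and (distance between block1 and bay0 below 0.007 m or distance between block1 and bay1 below 0.007 m or distance between block1 and bay2 below 0.007 m or distance between block1 and bay3 below 0.007 m or distance between block1 and bay4 below 0.007 m) and (distance between block2 and bay0 below 0.007 m or distance between block2 and bay1 below 0.007 m or distance between block2 and bay2 below 0.007 m or distance between block2 and bay3 below 0.007 m or distance between block2 and bay4 below 0.007 m) and (distance between block3 and bay0 below 0.007 m or distance between block3 and bay1 below 0.007 m or distance between block3 and bay2 below 0.007 m or distance between block3 and bay3 below 0.007 m or distance between block3 and bay4 below 0.007 m) and (distance between block4 and bay0 below 0.007 m or distance between block4 and bay1 below 0.007 m or distance between block4 and bay2 below 0.007 m or distance between block4 and bay3 below 0.007 m or distance between block4 and bay4 below 0.007 m) and angle between each of block0, block1, block2, block3, block4's own z axis and vertical below 0.1 rad and linear speed of each of block0, block1, block2, block3, block4, mask below 0.02 m/s and distance of trim_mark from where it was at the start of the episode below 0.003 m); the robot touches nothing.
It fails at once if the inner trim knob is turned by more than 0.25 rad (its mark moves 3 mm) (distance of trim_mark from where it was at the start of the episode above 0.003 m).
It fails at once if the tape, jar or brush is moved by more than 30 mm (distance of any of tape, jar, brush from where it was at the start of the episode above 0.03 m).
Of block0, block1, block2, block3, block4 only 3 to 5 are there at a start; the rules pass over those that are not, and their reading is None.
At some moment in a run one of block0, block1, block2, block3, block4, mask may be knocked a few centimetres aside while the robot is not near it.
Once in a run the grip may slacken for a moment while it holds something.
It also fails if it takes over 210 s, if anything falls off the work surface, if the arm or the gripper's body presses on something with over 40 N, if the wrist force passes 120 N, or if a joint passes its speed limit or range.

## Robot

A 6-joint arm with a two-finger parallel gripper is mounted at the origin on the work surface. World frame = base frame: x ahead of the robot, y to its left, z up, the work surface at z = 0. Lengths are in m, angles in rad, forces in N, time in s.
With the tool pointing down it reaches from about 0.3 to 1 m from the base axis. Payload 5.1 kg.
Tool frame: the origin (TCP) lies on the centre line of the jaws, within the pads' length; the fingertips stand 8 mm ahead of it and the grasp point (between the pads) lies 11 mm behind it (tip_extent is the distance from the TCP to the fingertips, in m); y points along the fingers, z is the direction in which the jaws open and shut, and the axes are right-handed (so a half turn about y gives the same grasp; the last joint's range is limited). The gripper opens to 95 mm and grips with 3 to 60 N. Pads are 20 mm wide; open, the fingers measure 119 mm over their backs; the gripper's body (75 mm by 180 mm) begins 59 mm behind the grasp point.
Start: joints at [-1.347, 0.124, 1.65, -0, 1.367, -0.083], TCP at [0.196, -0.62, 0.202] pointing down, gripper open.
Joint ranges: [-2.61, 2.61], [-1.02, 2.33], [0.03, 2.71], [-1.35, 4.49], [0.32, 2.68], [-2.91, 2.91]. Speed limits (rad/s): [2.57, 2.57, 3.14, 3.14, 3.14, 3.14].

## Interface

Orientations are given as a 3x3 rotation matrix whose columns are the frame's x, y, z axes.
In Python, from cell import * gives the robot as it stands.
- The arm moves only by the tool step_arm, never from a script. Its argument "increments" is a list of rows, each an object of numbers: "dx", "dy", "dz": the shift along the world's x, y, z in m; "spin": the turn about the world's z in rad; "jaw": the finger opening in m, from 0 to 0.0951. A call has 1 to 10 rows; each row shifts and turns the pose as measured when the row begins; what a row does not reach is not made up. A row lasts 1/12 s, in which the tool goes at most 41.7 mm and 7.16 degrees, less where a joint would pass 70% of its speed; a pose out of reach is approached as far as the arm can. A call is refused whole if a number of a shift passes 0.0417 or a number of a turn 0.125, either way. A call with a gripper value outside its range is refused whole. The fingers move at their own pace and stop on an object; "force" is the grip in N (left out, the last holds). Time passes only in rows, so rows that do not move let the fingers close. It gives the time, the measured TCP pose, the force and the opening at its end, in the units of the state.
- get_state(): the state, without advancing time (a new reading comes with each control period).
- get_image(name): name is "side" or "top"; returns a dict with "frame" (420x560x3 uint8, red, green, blue), "range_z" (420x560 float32, m along the optical axis (not along the pixel's ray), 0 where there is no reading), "mtx" (3x3 intrinsics, pixels), "R" (3x3) and "t" (3): a world point X has camera coordinates R X + t. Camera axes: x right, y down, z forward; pixel columns grow to the right and rows downward; lengths in m; the calibration is good to about 2 mm. A picture is of the moment at which its call begins.
- sign_off(): hands the job in, once; it reports no verdict.
The state is a dict: "t": time; "q": joint angles; "qd": joint speeds; "effort": joint torques, N m; "position": TCP position; "eef_rot": TCP orientation; "wrist_force": force on the tool from outside, world axes, zero at the start; "wrist_torque": the same for the moment, N m; "opening": opening from 0.0 (shut) to 1.0 (fully open).
Only numpy, scipy, OpenCV 4.12 (cv2) and the standard library are available. Lean on these libraries where they do the work, as an engineer would, in place of code of your own. Each camera call takes 0.05 s, during which the arm holds its last target. There are 200 camera calls.

## Working session

There is one attempt and no reset: what is moved stays moved. The work goes in short steps, Python scripts to look and compute and a tool call to move; the robot and the scene stay as the last step left them, time stands still between calls to the robot, and variables do not carry over. Pictures are saved under pics/ and viewed, about 12 in all and at most 16, crops included, and the job is handed in when it is done.

Besides the shell and the picture viewer there is one more tool, called after "Request:" as name(argument=value, ...), one argument or row to a line, values as JSON. step_arm: Moves the arm, as the interface text tells. Its arguments: {"type":"object","properties":{"increments":{"type":"array","items":{"type":"object","properties":{"dx":{"type":"number"},"dy":{"type":"number"},"dz":{"type":"number"},"spin":{"type":"number"},"jaw":{"type":"number"}}}},"force":{"type":"number"}},"required":["increments"]}

```bash
mkdir -p pics; ls; cat > h.py <<'E'
from cell import *
import numpy as np, cv2
def save(im,name,crop=None,scale=1.4):
    f=im["frame"][:,:,::-1]
    if crop: f=f[crop[1]:crop[3],crop[0]:crop[2]]
    cv2.imwrite("pics/"+name,cv2.resize(f,None,fx=scale,fy=scale,interpolation=cv2.INTER_CUBIC))
def cloud(im):
    z=im["range_z"]; K=im["mtx"]; v,u=np.mgrid[:z.shape[0],:z.shape[1]]
    c=np.stack([(u-K[0,2])/K[0,0]*z,(v-K[1,2])/K[1,1]*z,z],-1)
    w=(c-im["t"])@im["R"]; w[z==0]=np.nan
    return w
def ray(im,u,v,h):
    K=im["mtx"]; d=im["R"].T@np.array([(u-K[0,2])/K[0,0],(v-K[1,2])/K[1,1],1]); o=-im["R"].T@im["t"]
    return o+d*(h-o[2])/d[2]
E
python3 - <<'E'
from h import *
for n in("top","side"):
    im=get_image(n); np.save(n+"0.npy",im,allow_pickle=True); save(im,n+"0.png"); print(n,im["mtx"],-im["R"].T@im["t"],im["R"])
s=get_state(); print(s["position"],s["eef_rot"],s["t"])
E
```

```text
pics
top [[466.70590299   0.         285.37313169]
 [  0.         466.70590299 213.91865449]
 [  0.           0.           1.        ]] [0.32671845 0.00688858 1.22735683] [[-0.003438   -0.99999179 -0.00214424]
 [-0.97804664  0.00380931 -0.20835128]
 [ 0.20835774  0.00138085 -0.97805171]]
side [[543.12114489   0.         278.27981343]
 [  0.         543.12114489 210.56305212]
 [  0.           0.           1.        ]] [-0.20790269  1.08565962  1.01011404] [[-0.81150281 -0.58430695  0.00696939]
 [-0.34510731  0.46960247 -0.81263427]
 [ 0.47155501 -0.66186018 -0.58273233]]
[ 0.19614777 -0.61907223  0.20113356] [[-9.53307770e-01 -4.19273398e-04  3.02000197e-01]
 [-3.02000453e-01  1.80684795e-03 -9.53306069e-01]
 [-1.45972562e-04 -9.99998280e-01 -1.84910295e-03]] 0.1
```

View pics/top0.png

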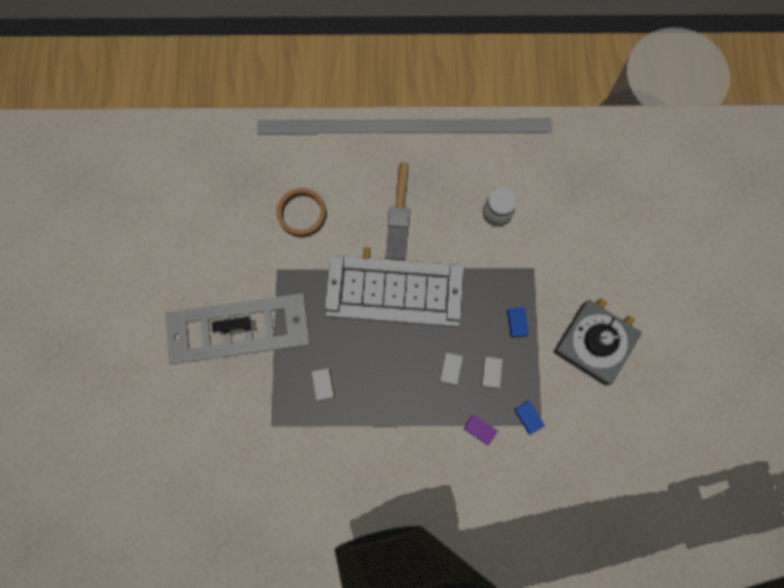

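View pics/side0.png

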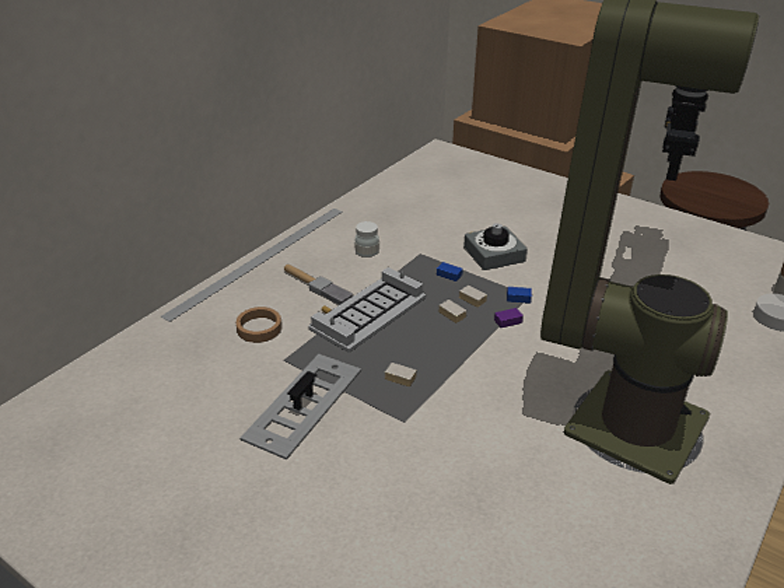

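The top view shows three white blocks at (322,384), (452,369) and (492,372), the bed at (395,290), the mask at (237,328) and the valve at (600,340). I'll enlarge the details next.

```bash
python3 - <<'E'
from h import *
im=np.load("top0.npy",allow_pickle=True).item()
f=im["frame"][:,:,::-1]
a=cv2.resize(f[205:282,385:465],(400,385),interpolation=cv2.INTER_CUBIC)
b=cv2.resize(f[205:265,110:230],(400,200),interpolation=cv2.INTER_CUBIC)
b=np.vstack([b,np.zeros((185,400,3),np.uint8)])
cv2.imwrite("pics/c1.png",np.hstack([a,b]))
w=cloud(im)
# blocks: white mask at height ~20mm
hsv=cv2.cvtColor(f,cv2.COLOR_BGR2HSV)
z=w[...,2]
for name,lo,hi,box in [("blk",.012,.028,(300,240,380,300)),("blk",.012,.028,(200,255,270,300)),("bluepurp",.012,.028,(310,210,400,320)),("valve",.030,.047,(385,205,465,282)),("ring",.056,.07,(385,205,465,282)),("trim",.074,.09,(385,205,465,282)),
  ("rails",.03,.046,(225,175,340,240)),("mask",.002,.012,(110,205,230,265)),("handle",.04,.06,(110,205,230,265)),("jar",.03,.08,(335,125,375,165)),("tape",.015,.03,(190,130,240,175))]:
    m=np.zeros(z.shape,np.uint8); u0,v0,u1,v1=box
    m[v0:v1,u0:u1]=((z>lo)&(z<hi))[v0:v1,u0:u1]
    n,l,st,c=cv2.connectedComponentsWithStats(m)
    for i in range(1,n):
        if st[i,4]<25: continue
        p=w[l==i]; r=cv2.minAreaRect((p[:,:2]*1000).astype(np.float32)); col=f[l==i].mean(0)
        print(name,st[i,4],"mean",p.mean(0).round(4),"rect",np.round(r[0],1),np.round(r[1],1),round(r[2],1),col.round())
E
```

```text
blk 262 mean [ 0.4547 -0.0857  0.02  ] rect [455.  -85.9] [31.8 54.4] 77.2 [136. 139. 139.]
blk 268 mean [ 0.4475 -0.1609  0.0196] rect [ 447.7 -161.4] [32.2 54. ] 83.5 [134. 137. 137.]
blk 121 mean [ 0.3767 -0.2189  0.0202] rect [ 378.1 -215.7] [29.9 33. ] 89.6 [131.  73.  44.]
blk 267 mean [0.4267 0.1513 0.0193] rect [427.  151.3] [53.7 31.8] 11.6 [135. 138. 138.]
bluepurp 117 mean [ 0.5649 -0.0715  0.0153] rect [567.4 -75.5] [57.4 38.6] 0.4 [119. 119. 119.]
bluepurp 259 mean [ 0.5423 -0.2135  0.02  ] rect [ 543.4 -213.7] [55. 33.] 5.4 [125.  68.  39.]
bluepurp 262 mean [ 0.4547 -0.0857  0.02  ] rect [455.  -85.9] [31.8 54.4] 77.2 [136. 139. 139.]
bluepurp 268 mean [ 0.4475 -0.1609  0.0196] rect [ 447.7 -161.4] [32.2 54. ] 83.5 [134. 137. 137.]
bluepurp 276 mean [ 0.3655 -0.2275  0.0199] rect [ 365.9 -227.9] [53.3 32.5] 28.7 [132.  75.  47.]
bluepurp 280 mean [ 0.3437 -0.1378  0.0198] rect [ 344. -138.] [53.9 32.4] 56.3 [118.  64. 102.]
valve 1541 mean [ 0.4997 -0.3537  0.0402] rect [ 502.1 -357.3] [116.8 116.6] 56.5 [106. 107. 105.]
ring 377 mean [ 0.5014 -0.3553  0.063 ] rect [ 502.4 -357.2] [60.3 60.2] 55.8 [42. 41. 42.]
trim 78 mean [ 0.5017 -0.3562  0.0827] rect [ 502.1 -357.3] [21.7 23.5] 25.8 [115. 115. 115.]
rails 359 mean [0.6147 0.1313 0.0372] rect [615.7 131.6] [ 25.1 105. ] 85.3 [135. 135. 135.]
rails 355 mean [ 0.5955 -0.0943  0.0377] rect [596.  -94.4] [ 24.2 103.7] 85.1 [137. 136. 136.]
mask 2532 mean [0.5336 0.3149 0.0054] rect [535.1 309.2] [113.7 289.7] 8.4 [116. 118. 118.]
handle 234 mean [0.5343 0.3179 0.0509] rect [534.  318.1] [22.7 70.2] 7.6 [41. 41. 42.]
jar 453 mean [ 0.7582 -0.1818  0.0617] rect [ 761.2 -183.7] [55.9 55.8] 29.7 [123. 125. 124.]
tape 398 mean [0.761  0.2003 0.0226] rect [761.4 200.2] [94.2 95. ] 87.5 [ 64.  88. 113.]
```

View pics/c1.png

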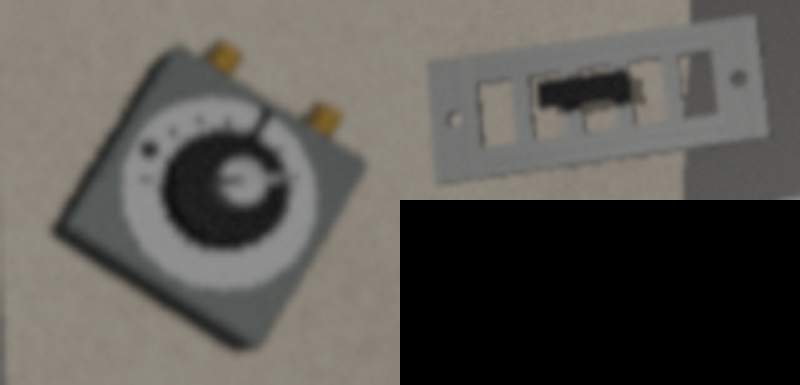

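```bash
python3 - <<'E'
from h import *
im=np.load("top0.npy",allow_pickle=True).item()
c=np.array([.5022,-.3573])
for n,u,v,h in [("off",415,234.6,.043),("hold",437.4,229.4,.042),("lineout",443.2,240.6,.063),("linein",439.5,241.6,.063),("trimL",428.5,241,.083),("trimR",434,241,.083)]:
    p=ray(im,u,v,h)[:2]-c; print(n,(p*1000).round(1),np.degrees(np.arctan2(p[1],p[0])).round(1))
# rays of ring: bright pixels on ring
w=cloud(im);z=w[...,2];f=im["frame"].mean(2)
r=np.hypot(w[...,0]-c[0],w[...,1]-c[1])
m=(abs(z-.063)<.006)&(r>.015)&(r<.029)
for k in np.argwhere(m&(f>85)): 
    p=w[k[0],k[1],:2]-c; print(k,f[k[0],k[1]].round(),(p*1000).round(),np.degrees(np.arctan2(p[1],p[0])).round())
# holes in mask and dowels
for b in ((110,205,230,265),):
    pass
f8=im["frame"][:,:,::-1]
a=cv2.resize(f8[175:240,225:340],None,fx=6,fy=6,interpolation=cv2.INTER_CUBIC)
cv2.imwrite("pics/bed.png",a)
E
```

```text
off [21.2 33.1] 57.3
hold [ 34.7 -25.7] -36.5
lineout [  2.3 -31.4] -85.8
linein [ -0.2 -21.9] -90.5
trimL [-1.6 11.8] 97.7
trimR [-1.6 -1.8] -133.1
[231 426] 95.0 [27. 11.] 22.0
[231 433] 86.0 [27. -7.] -14.0
[233 438] 111.0 [ 22. -19.] -42.0
[235 440] 92.0 [ 16. -24.] -55.0
[237 441] 93.0 [ 11. -26.] -67.0
[239 442] 110.0 [  6. -28.] -78.0
[240 439] 98.0 [  4. -21.] -79.0
[240 440] 91.0 [  4. -23.] -81.0
[240 441] 86.0 [  4. -26.] -82.0
[240 442] 99.0 [  4. -28.] -83.0
[241 438] 104.0 [  2. -19.] -85.0
[241 439] 90.0 [  1. -20.] -87.0
```

View pics/bed.png

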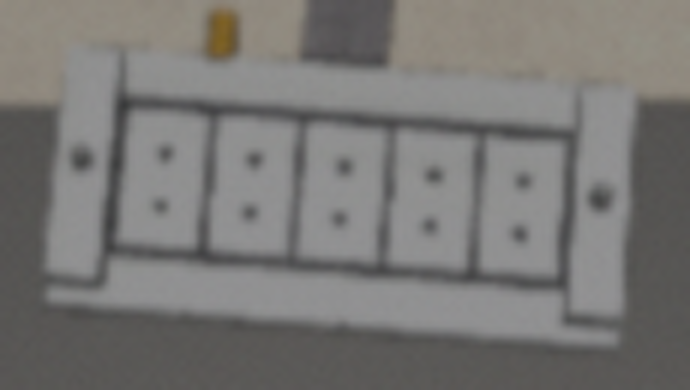

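The dial shows OFF at about 57°, HOLD at about -34° and the ring line at about -83°, so the ring stands near 2.43 rad. I'm moving over the valve.

Request:
step_arm(
  increments=[
    {"dx":0.03,"dy":0.026,"jaw":0.095},
    {"dx":0.03,"dy":0.026},
    {"dx":0.03,"dy":0.026},
    {"dx":0.03,"dy":0.026},
    {"dx":0.03,"dy":0.026},
    {"dx":0.03,"dy":0.026},
    {"dx":0.03,"dy":0.026},
    {"dx":0.03,"dy":0.026},
    {"dx":0.03,"dy":0.026},
    {"dx":0.03,"dy":0.026},
  ],
)

```text
validation failed for argument at $.in...
```

Request:
step_arm(
  increments=[
    {"dx":0.03,"dy":0.026,"dz":0,"spin":0,"jaw":0.095},
    {"dx":0.03,"dy":0.026,"dz":0,"spin":0,"jaw":0.095},
    {"dx":0.03,"dy":0.026,"dz":0,"spin":0,"jaw":0.095},
    {"dx":0.03,"dy":0.026,"dz":0,"spin":0,"jaw":0.095},
    {"dx":0.03,"dy":0.026,"dz":0,"spin":0,"jaw":0.095},
  ],
)

```text
t: 0.52
position: [0.3434, -0.4876, 0.1972]
eef_rot: [[-0.957, -0.004, 0.289], [-0.289, 0.005, -0.957], [0.003, -1.0, -0.006]]
wrist_force: [0.7, -0.2, 0.3]
opening: 1.002
```

Request:
step_arm(
  increments=[
    {"dx":0.031,"dy":0.026,"dz":0,"spin":0,"jaw":0.095},
    {"dx":0.031,"dy":0.026,"dz":0,"spin":0,"jaw":0.095},
    {"dx":0.031,"dy":0.026,"dz":0,"spin":0,"jaw":0.095},
    {"dx":0.031,"dy":0.026,"dz":0,"spin":0,"jaw":0.095},
    {"dx":0.03,"dy":0.026,"dz":0,"spin":0,"jaw":0.095},
    {"dx":0,"dy":0,"dz":-0.02,"spin":0,"jaw":0.095},
    {"dx":0,"dy":0,"dz":-0.02,"spin":0,"jaw":0.095},
    {"dx":0,"dy":0,"dz":0,"spin":0,"jaw":0.095},
  ],
)

```text
t: 1.18
position: [0.5072, -0.3425, 0.1539]
eef_rot: [[-0.954, -0.004, 0.299], [-0.299, 0.008, -0.954], [0.001, -1.0, -0.009]]
wrist_force: [-1.0, 1.2, 0.1]
opening: 1.001
```

Request:
step_arm(
  increments=[
    {"dx":-0.005,"dy":-0.015,"dz":-0.01,"spin":0,"jaw":0.095},
    {"dx":0,"dy":0,"dz":-0.01,"spin":0,"jaw":0.095},
    {"dx":0,"dy":0,"dz":0,"spin":0,"jaw":0.095},
  ],
)

```text
t: 1.43
position: [0.5014, -0.3583, 0.1324]
eef_rot: [[-0.954, -0.005, 0.299], [-0.299, 0.009, -0.954], [0.002, -1.0, -0.01]]
wrist_force: [-0.1, 0.5, 0.3]
opening: 1.0
```

Request:
step_arm(
  increments=[
    {"dx":0.001,"dy":0.001,"dz":-0.025,"spin":0,"jaw":0.095},
    {"dx":0,"dy":0,"dz":-0.025,"spin":0,"jaw":0.095},
    {"dx":0,"dy":0,"dz":-0.02,"spin":0,"jaw":0.095},
    {"dx":0,"dy":0,"dz":0,"spin":0,"jaw":0.095},
  ],
)

```text
t: 1.77
position: [0.5018, -0.3621, 0.0638]
eef_rot: [[-0.956, -0.0, 0.293], [-0.293, 0.005, -0.956], [-0.001, -1.0, -0.005]]
wrist_force: [-1.9, 1.4, -2.2]
opening: 1.0
```

Request:
step_arm(
  increments=[
    {"dx":0,"dy":0.004,"dz":-0.006,"spin":0,"jaw":0.095},
    {"dx":0,"dy":0,"dz":0,"spin":0,"jaw":0.095},
    {"dx":0,"dy":0,"dz":0,"spin":0,"jaw":0.05},
    {"dx":0,"dy":0,"dz":0,"spin":0,"jaw":0.05},
    {"dx":0,"dy":0,"dz":0,"spin":0,"jaw":0.05},
    {"dx":0,"dy":0,"dz":0,"spin":0,"jaw":0.05},
    {"dx":0,"dy":0,"dz":0,"spin":0,"jaw":0.05},
  ],
  force=25,
)

```text
t: 2.35
position: [0.5039, -0.3617, 0.0647]
eef_rot: [[-0.957, 0.007, 0.29], [-0.29, -0.001, -0.957], [-0.006, -1.0, 0.003]]
wrist_force: [0.2, -0.8, 0.0]
opening: 0.701
```

Request:
step_arm(
  increments=[
    {"dx":0,"dy":0.004,"dz":-0.006,"spin":0,"jaw":0.07},
    {"dx":0,"dy":0,"dz":-0.004,"spin":0,"jaw":0.07},
    {"dx":0,"dy":0,"dz":0,"spin":0,"jaw":0.05},
    {"dx":0,"dy":0,"dz":0,"spin":0,"jaw":0.05},
    {"dx":0,"dy":0,"dz":0,"spin":0,"jaw":0.05},
    {"dx":0,"dy":0,"dz":0,"spin":0,"jaw":0.05},
  ],
)

```text
t: 2.85
position: [0.5044, -0.3572, 0.0544]
eef_rot: [[-0.957, 0.008, 0.291], [-0.291, -0.002, -0.957], [-0.007, -1.0, 0.004]]
wrist_force: [-0.3, -0.1, 0.6]
opening: 0.542
```

Request:
step_arm(
  increments=[
    {"dx":0,"dy":0,"dz":0,"spin":0,"jaw":0.05},
    {"dx":0,"dy":0,"dz":0,"spin":0,"jaw":0.05},
    {"dx":0,"dy":0,"dz":0,"spin":0,"jaw":0.05},
  ],
)

```text
t: 3.1
position: [0.5044, -0.3573, 0.0543]
eef_rot: [[-0.957, 0.008, 0.291], [-0.291, -0.002, -0.957], [-0.007, -1.0, 0.004]]
wrist_force: [0.7, 0.3, 0.2]
opening: 0.526
```

```bash
python3 - <<'E'
from h import *
im=get_image("side"); np.save("s1.npy",im,allow_pickle=True)
save(im,"v1.png",(310,130,400,200),8)
E
```

```text
(no output)
```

View pics/v1.png

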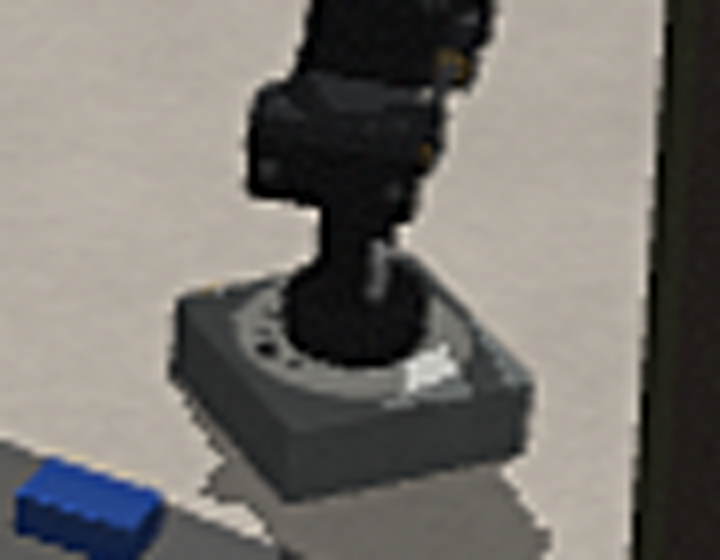

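Request:
step_arm(
  increments=[
    {"dx":0,"dy":0,"dz":0,"spin":0,"jaw":0.044},
    {"dx":0,"dy":0,"dz":0,"spin":0,"jaw":0.044},
    {"dx":0,"dy":0,"dz":0,"spin":0,"jaw":0.044},
    {"dx":0,"dy":0,"dz":0,"spin":0,"jaw":0.044},
  ],
)

```text
t: 3.48
position: [0.5045, -0.3575, 0.0545]
eef_rot: [[-0.957, 0.008, 0.29], [-0.29, -0.002, -0.957], [-0.007, -1.0, 0.004]]
wrist_force: [0.9, 0.0, 0.0]
opening: 0.464
```

```bash
python3 - <<'E'
from h import *
s=get_state(); print(s["opening"],s["position"],s["effort"],s["wrist_torque"])
im=get_image("top"); np.save("t1.npy",im,allow_pickle=True)
save(im,"v2.png",(385,195,475,285),7)
w=np.load("s1.npy",allow_pickle=True).item()
E
```

```text
0.4637371949829887 [ 0.50449384 -0.35748031  0.05454106] [-4.75987217e-04 -4.08504474e+01 -3.24013138e+01  8.94904160e-02
 -3.66624026e-02  6.17672158e-04] [-0.00421312 -0.00249837  0.01222237]
```

View pics/v2.png

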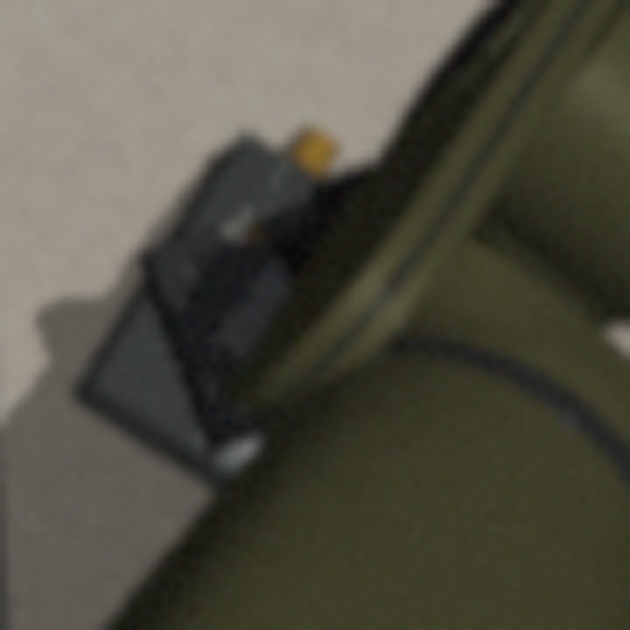

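```bash
python3 - <<'E'
from h import *
for n in ("s1.npy","t1.npy"):
    im=np.load(n,allow_pickle=True).item(); w=cloud(im); p=w.reshape(-1,3); p=p[np.isfinite(p[:,0])]
    q=p[:,:2]-[.5022,-.3573]; m=(np.hypot(*q.T)<.07)
    for lo in np.arange(.035,.14,.006):
        k=m&(p[:,2]>lo)&(p[:,2]<lo+.006)
        if k.sum(): 
            a=q[k]*1000; j=a@[.29,-.957]; s=a@[.957,.29]
            print(n,round(lo,3),k.sum(),"jaw",np.percentile(j,[0,25,50,75,100]).round(),"side",np.percentile(s,[0,50,100]).round())
im=np.load("s1.npy",allow_pickle=True).item()
z=im["range_z"][148:182,344:366]; w=cloud(im)[148:182,344:366]
np.set_printoptions(linewidth=200)
print((w[...,2]*1000)[::2,::2].round())
print(((w[...,:2]-[.5022,-.3573])@[.29,-.957]*1000)[::2,::2].round())
E
```

```text
s1.npy 0.035 250 jaw [-69. -40. -24.  -3.  67.] side [-68. -12.  68.]
s1.npy 0.041 143 jaw [-65. -41. -25.  -1.  64.] side [-66.   3.  69.]
s1.npy 0.047 26 jaw [-39. -31. -28. -24.  -4.] side [-24.   1.  33.]
s1.npy 0.053 34 jaw [-38. -31. -26. -18.  21.] side [-29.  -9.  33.]
s1.npy 0.059 66 jaw [-37. -25. -14.   2.  23.] side [-28.  -9.  32.]
s1.npy 0.065 26 jaw [-39. -28. -25.  -4.  32.] side [-20.  -3.  26.]
s1.npy 0.071 19 jaw [-38. -30. -24.  -4.  32.] side [-10.  -2.  17.]
s1.npy 0.077 17 jaw [-35. -30. -28. -24.  25.] side [-10.   0.  16.]
s1.npy 0.083 11 jaw [-35. -30. -29.  -9.  -4.] side [-9. -5.  9.]
s1.npy 0.089 10 jaw [-40. -35. -33. -30. -25.] side [-8.  9. 15.]
s1.npy 0.095 12 jaw [-38. -35. -35. -32. -29.] side [-8.  4. 13.]
s1.npy 0.101 6 jaw [-38. -38. -36. -34. -32.] side [-8. -1. 13.]
s1.npy 0.107 13 jaw [-40. -38. -36. -35. -30.] side [-7.  1. 13.]
s1.npy 0.113 9 jaw [-45. -41. -38. -37. -31.] side [-7.  2. 14.]
s1.npy 0.119 1 jaw [-39. -39. -39. -39. -39.] side [7. 7. 7.]
t1.npy 0.035 212 jaw [-70. -56. -46.  -2.  25.] side [-38.  23.  70.]
t1.npy 0.041 74 jaw 
[... 1322 characters left out ...]
2.]
 [148. 152. 147. -35. -39. -35. -38.  32. 165. 164. 165.]
 [132. 127. 141. -32. -33. -29. -34.  31. 155. 149. 151.]
 [119. 120. 124. -29. -35. -34. -35.  -7.  67. 145.  nan]
 [110.   3.   3. -29. -29. -25. -31.  -3.  13.  50. 126.]
 [ 18. -17.  -7. -28. -30. -33.  -5.   2.   5.   2.  54.]
 [ 11. -25. -28. -27. -32. -30. -14. -20.  -7.  -8.  30.]
 [ -3. -20. -27. -36. -27. -32. -28. -24. -20.  -7.  22.]
 [-20. -22. -27. -32. -24. -37. -29. -32. -24.  -1.   5.]
 [-34. -26. -30. -25. -25. -39. -33. -29. -27.  -5.  -5.]
 [-41. -36. -34. -36. -37. -29. -25. -19. -31. -21. -28.]
 [-52. -55. -56. -51. -48. -38. -42. -44. -39. -36. -27.]
 [-73. -63. -61. -55. -59. -61. -51. -45. -45. -46. -40.]]
```

Request:
step_arm(
  increments=[
    {"dx":0,"dy":0,"dz":0,"spin":0.06,"jaw":0.044},
    {"dx":0,"dy":0,"dz":0,"spin":0.06,"jaw":0.044},
  ],
)

```text
t: 3.7
position: [0.5046, -0.3575, 0.0546]
eef_rot: [[-0.914, 0.008, 0.406], [-0.406, -0.001, -0.914], [-0.007, -1.0, 0.004]]
wrist_force: [-1.1, -0.1, 0.1]
opening: 0.463
```

```bash
python3 - <<'E'
from h import *
s=get_state(); print(s["opening"],s["position"],s["wrist_force"],s["wrist_torque"])
im=get_image("side"); np.save("s2.npy",im,allow_pickle=True)
f=np.hstack([np.load(n,allow_pickle=True).item()["frame"][145:190,325:385] for n in("s1.npy","s2.npy")])
f=np.clip(255*(f/255.)**.45,0,255).astype(np.uint8)
cv2.imwrite("pics/v3.png",cv2.resize(f[:,:,::-1],None,fx=6.5,fy=6.5,interpolation=cv2.INTER_CUBIC))
E
```

```text
0.46268424820493637 [ 0.50455381 -0.35750101  0.05459312] [-1.05109781 -0.13832018  0.0581195 ] [ 0.03229682 -0.01554848  0.05902066]
```

View pics/v3.png

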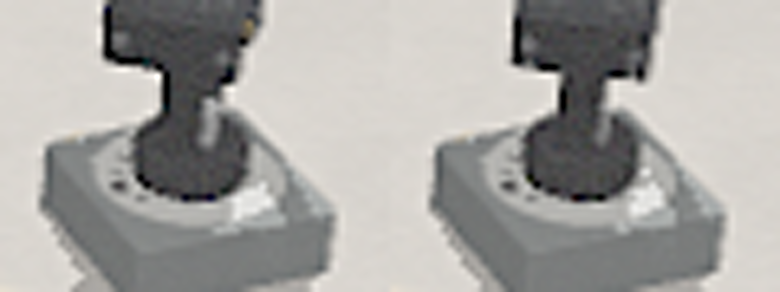

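Request:
step_arm(
  increments=[
    {"dx":-0.001,"dy":0,"dz":0,"spin":0.1,"jaw":0.044},
    {"dx":-0.001,"dy":0,"dz":0,"spin":0.1,"jaw":0.044},
    {"dx":0,"dy":0,"dz":0,"spin":0.1,"jaw":0.044},
    {"dx":0,"dy":0,"dz":0,"spin":0.1,"jaw":0.044},
  ],
)

```text
t: 4.08
position: [0.5025, -0.3575, 0.0546]
eef_rot: [[-0.673, 0.008, 0.74], [-0.74, 0.002, -0.673], [-0.007, -1.0, 0.005]]
wrist_force: [-0.4, 0.7, 0.3]
opening: 0.462
```

```bash
python3 - <<'E'
from h import *
s=get_state(); print(s["opening"],s["position"],s["wrist_force"],s["wrist_torque"],s["eef_rot"][:,2])
E
```

```text
0.4618969560898158 [ 0.50252296 -0.35747991  0.05463792] [-0.41007449  0.69618595  0.29243363] [-0.03518516 -0.07102226  0.04694029] [ 0.73960939 -0.67302122  0.00451623]
```

Request:
step_arm(
  increments=[
    {"dx":0,"dy":0,"dz":0,"spin":0,"jaw":0.095},
    {"dx":0,"dy":0,"dz":0,"spin":0,"jaw":0.095},
    {"dx":0,"dy":0,"dz":0,"spin":0,"jaw":0.095},
    {"dx":0,"dy":0,"dz":0,"spin":0,"jaw":0.095},
    {"dx":0,"dy":0,"dz":0.04,"spin":0,"jaw":0.095},
    {"dx":0,"dy":0,"dz":0.04,"spin":0,"jaw":0.095},
    {"dx":0,"dy":0,"dz":0.04,"spin":0,"jaw":0.095},
    {"dx":0,"dy":0,"dz":0.02,"spin":0,"jaw":0.095},
    {"dx":0,"dy":0,"dz":0,"spin":0,"jaw":0.095},
  ],
)

```text
t: 4.83
position: [0.4987, -0.3542, 0.1955]
eef_rot: [[-0.684, 0.001, 0.729], [-0.729, 0.009, -0.684], [-0.007, -1.0, -0.006]]
wrist_force: [0.6, 0.0, 0.3]
opening: 0.985
```

```bash
python3 - <<'E'
from h import *
im=get_image("side"); np.save("s3.npy",im,allow_pickle=True)
f=np.hstack([np.load(n,allow_pickle=True).item()["frame"][145:195,325:385] for n in("side0.npy","s3.npy")])
f=np.clip(255*(f/255.)**.6,0,255).astype(np.uint8)
cv2.imwrite("pics/v4.png",cv2.resize(f[:,:,::-1],None,fx=6.5,fy=6.5,interpolation=cv2.INTER_CUBIC))
E
```

```text
(no output)
```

View pics/v4.png

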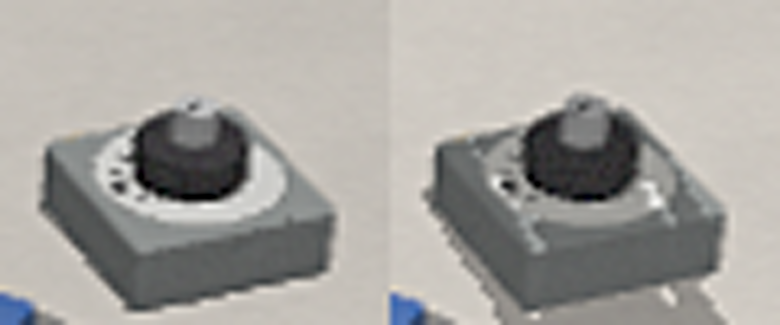

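Request:
step_arm(
  increments=[
    {"dx":0,"dy":0.04,"dz":0,"spin":0,"jaw":0.095},
    {"dx":0,"dy":0.04,"dz":0,"spin":0,"jaw":0.095},
    {"dx":0,"dy":0.04,"dz":0,"spin":0,"jaw":0.095},
    {"dx":0,"dy":0.04,"dz":0,"spin":0,"jaw":0.095},
    {"dx":0,"dy":0.04,"dz":0,"spin":0,"jaw":0.095},
  ],
)

```text
t: 5.3
position: [0.4935, -0.153, 0.183]
eef_rot: [[-0.697, -0.011, 0.717], [-0.717, 0.013, -0.697], [-0.002, -1.0, -0.017]]
wrist_force: [1.4, 0.7, -0.2]
opening: 0.997
```

```bash
cat >> h.py <<'E'
def ringline(im,c=np.array([.5022,-.3573])):
    g=cv2.cvtColor(im["frame"],cv2.COLOR_RGB2GRAY).astype(np.float32)
    K=im["mtx"]; out=[]
    for a in range(-180,180,5):
        v=[]
        for r in (.018,.021,.024,.027):
            X=np.array([c[0]+r*np.cos(np.radians(a)),c[1]+r*np.sin(np.radians(a)),.063]); x=K@(im["R"]@X+im["t"]); 
            v.append(cv2.getRectSubPix(g,(1,1),(float(x[0]/x[2]),float(x[1]/x[2])))[0,0])
        out.append((round(float(np.mean(v))),a))
    return sorted(out)[::-1][:12]
E
python3 - <<'E'
from h import *
im=get_image("top"); np.save("t2.npy",im,allow_pickle=True); save(im,"v5.png",(385,205,465,282),5)
print(ringline(np.load("top0.npy",allow_pickle=True).item())); print(ringline(im))
E
```

```text
[(96, -80), (90, -85), (86, -75), (74, -90), (71, -70), (59, -65), (58, -95), (57, -50), (56, -55), (56, -60), (55, -45), (54, -40)]
[(106, -80), (99, -85), (94, -75), (81, -90), (78, -70), (66, -65), (63, -60), (63, -95), (62, -50), (61, -45), (61, -55), (58, -40)]
```

```bash
python3 - <<'E'
from h import *
s=get_state(); print({k:np.round(v,3) for k,v in s.items() if k not in("qd","effort")}); import cell; print([n for n in dir(cell) if n[0]!='_'])
im=get_image("side"); np.save("s4.npy",im,allow_pickle=True)
w=cloud(im); P=s["position"]; R=s["eef_rot"]
p=w.reshape(-1,3); p=p[np.isfinite(p[:,0])]; l=(p-P)@R*1000
m=(abs(l[:,0])<60)&(abs(l[:,2])<75)&(l[:,1]<60)&(l[:,1]>-120)
h=l[m]
for lo in range(-120,60,6):
    k=h[(h[:,1]>=lo)&(h[:,1]<lo+6)]
    if len(k): print(lo,len(k),"z",np.percentile(k[:,2],[0,10,50,90,100]).round(),"x",np.percentile(k[:,0],[0,50,100]).round())
uv=im["mtx"]@(im["R"]@P+im["t"]); uv=uv[:2]/uv[2]; print(uv); u,v=uv.astype(int)
save(im,"v6.png",(u-50,v-70,u+50,v+30),6)
E
```

```text
{'t': np.float64(5.35), 'q': array([-0.401, -0.155,  1.96 ,  0.013,  1.355,  0.362]), 'position': array([ 0.493, -0.146,  0.182]), 'eef_rot': array([[-0.693, -0.012,  0.721],
       [-0.721,  0.019, -0.693],
       [-0.005, -1.   , -0.022]]), 'wrist_force': array([ 0.857,  3.85 , -0.44 ]), 'wrist_torque': array([ 0.143, -0.063,  0.024]), 'opening': np.float64(0.997)}
['IKError', 'get_image', 'get_state', 'sign_off', 'tip_extent']
-120 16 z [-72. -63.  57.  65.  72.] x [-39. -33. -23.]
-114 40 z [-72. -61.  40.  62.  74.] x [-38. -31. -24.]
-108 48 z [-75. -64.  12.  53.  73.] x [-37. -31.  27.]
-102 18 z [-73. -73.  46.  57.  69.] x [-38. -36. -13.]
-96 7 z [-67.   3.  53.  57.  58.] x [-37. -16. -10.]
-90 6 z [-73. -14.  48.  54.  56.] x [-16. -11.  -3.]
-84 9 z [-66. -66.  44.  50.  52.] x [-15.  -7.  -4.]
-78 11 z [-67. -63. -60. -56.  50.] x [-14.  -5.   6.]
-72 18 z [-62. -61. -57. -51.  52.] x [-15.  -6.   7.]
-66 21 z [-62. -61. -56.  48.  57.] x [-15.  -7.  10.]
-60 17 z [-61. -59. -56.  55.  63.] x [-14.  -4.   9.]
-54 20 z [-61. -59. -55.  44.  52.] x [-14.  -6.   7.]
-48 20 z [-60. -59. -55.  52.  59.] x [-13.  -8.   8.]
-42 16 z [-59. -58. -54.  49.  50.] x [-14.  -6.   8.]
-36 20 z [-61. -57. -51.  50.  52.] x [-15.  -8.  10.]
-30 20 z [-58. -56. -52.  49.  52.] x [-14.  -4.   9.]
-24 27 z [-56. -54. -49.  52.  55.] x [-14.  -7.  11.]
-18 24 z [-56. -52.   0.  51.  54.] x [-13.  -0.  10.]
-12 4 z [-48. -48.   2.  52.  52.] x [-8. -5.  1.]
[326.7816294  161.35569788]
```

View pics/v6.png

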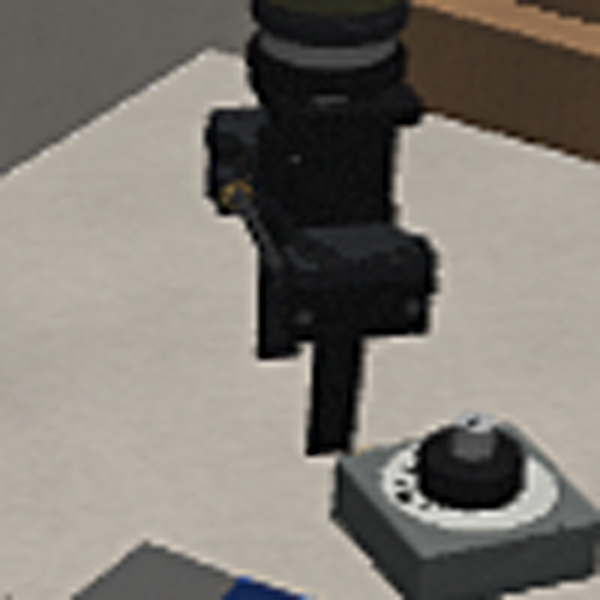

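```bash
python3 - <<'E'
from h import *
import cell; t=cell.tip_extent; print(t, t() if callable(t) else '')
im=get_image("side"); s=get_state(); P=s["position"];R=s["eef_rot"]; w=cloud(im)
p=w.reshape(-1,3); p=p[np.isfinite(p[:,0])]; l=(p-P)@R*1000
m=(abs(l[:,0])<16)&(abs(abs(l[:,2])-52)<12)&(l[:,1]<60)&(l[:,1]>-60)&(p[:,2]>.1)
print(P,np.abs(s["qd"]).max(),np.sort(l[m][:,1])[-10:].round(1))
for e in(.008,-.011):  # predicted pixel of near fingertip
    for sg in(1,-1):
        X=P+R@np.array([0,e,sg*.0535]); x=im["mtx"]@(im["R"]@X+im["t"]); print(e,sg,(x[:2]/x[2]).round(1))
E
```

```text
0.008 
[ 0.49373763 -0.1521747   0.18299483] 0.05166565599029023 [-14.  -13.8 -13.6 -13.5 -12.8 -12.7 -12.5 -12.2 -12.  -11.8]
0.008 1 [323.  154.1]
0.008 -1 [332.  171.5]
-0.011 1 [323.4 148.6]
-0.011 -1 [332.5 165.8]
```

Pictures and depth agree that the real fingertips are about 11 mm behind the reported TCP. The first grip therefore closed above the ring, and the ring did not move. I'm going back lower.

Request:
step_arm(
  increments=[
    {"dx":0.002,"dy":-0.04,"dz":0,"spin":0,"jaw":0.095},
    {"dx":0.002,"dy":-0.04,"dz":0,"spin":0,"jaw":0.095},
    {"dx":0.002,"dy":-0.04,"dz":0,"spin":0,"jaw":0.095},
    {"dx":0.002,"dy":-0.04,"dz":0,"spin":0,"jaw":0.095},
    {"dx":0,"dy":-0.02,"dz":0,"spin":0,"jaw":0.095},
    {"dx":0,"dy":0,"dz":-0.01,"spin":0,"jaw":0.095},
    {"dx":0,"dy":0,"dz":-0.02,"spin":0,"jaw":0.095},
    {"dx":0,"dy":0,"dz":-0.01,"spin":0,"jaw":0.095},
    {"dx":0,"dy":0,"dz":0,"spin":0,"jaw":0.095},
  ],
)

```text
t: 6.2
position: [0.4942, -0.3438, 0.1256]
eef_rot: [[-0.698, -0.025, 0.716], [-0.716, 0.021, -0.698], [0.002, -0.999, -0.033]]
wrist_force: [-0.3, 0.2, -0.2]
opening: 0.999
```

Request:
step_arm(
  increments=[
    {"dx":0.008,"dy":-0.013,"dz":0,"spin":0,"jaw":0.095},
    {"dx":0,"dy":0,"dz":-0.02,"spin":0,"jaw":0.095},
    {"dx":0,"dy":0,"dz":-0.02,"spin":0,"jaw":0.095},
    {"dx":0,"dy":0,"dz":-0.015,"spin":0,"jaw":0.095},
    {"dx":0,"dy":0,"dz":0,"spin":0,"jaw":0.095},
  ],
)

```text
t: 6.62
position: [0.5011, -0.3535, 0.066]
eef_rot: [[-0.697, -0.028, 0.717], [-0.717, 0.025, -0.696], [0.002, -0.999, -0.038]]
wrist_force: [-0.9, 0.9, -0.2]
opening: 0.998
```

Request:
step_arm(
  increments=[
    {"dx":0.001,"dy":-0.004,"dz":-0.012,"spin":0,"jaw":0.095},
    {"dx":0,"dy":0,"dz":-0.01,"spin":0,"jaw":0.095},
    {"dx":0,"dy":0,"dz":-0.006,"spin":0,"jaw":0.095},
    {"dx":0,"dy":0,"dz":0,"spin":0,"jaw":0.075},
    {"dx":0,"dy":0,"dz":0,"spin":0,"jaw":0.065},
  ],
)

```text
t: 7.03
position: [0.503, -0.3566, 0.037]
eef_rot: [[-0.696, -0.028, 0.718], [-0.718, 0.025, -0.695], [0.002, -0.999, -0.037]]
wrist_force: [0.2, 0.1, 0.3]
opening: 0.912
```

Request:
step_arm(
  increments=[
    {"dx":0,"dy":0,"dz":0,"spin":0,"jaw":0.05},
    {"dx":0,"dy":0,"dz":0,"spin":0,"jaw":0.05},
    {"dx":0,"dy":0,"dz":0,"spin":0,"jaw":0.05},
    {"dx":0,"dy":0,"dz":0,"spin":0,"jaw":0.05},
    {"dx":0,"dy":0,"dz":0,"spin":0,"jaw":0.05},
    {"dx":0,"dy":0,"dz":0,"spin":0,"jaw":0.05},
  ],
  force=30,
)

```text
t: 7.53
position: [0.5011, -0.3546, 0.0384]
eef_rot: [[-0.696, -0.033, 0.718], [-0.718, 0.029, -0.695], [0.002, -0.999, -0.044]]
wrist_force: [1.0, -0.6, -2.7]
opening: 0.621
```

Gripped at 59 mm. Now turning counterclockwise.

Request:
step_arm(
  increments=[
    {"dx":0,"dy":0,"dz":0,"spin":0.12,"jaw":0.05},
    {"dx":0,"dy":0,"dz":0,"spin":0.12,"jaw":0.05},
    {"dx":0,"dy":0,"dz":0,"spin":0.12,"jaw":0.05},
    {"dx":0,"dy":0,"dz":0,"spin":0.12,"jaw":0.05},
    {"dx":0,"dy":0,"dz":0,"spin":0.12,"jaw":0.05},
    {"dx":0,"dy":0,"dz":0,"spin":0.12,"jaw":0.05},
    {"dx":0,"dy":0,"dz":0,"spin":0.12,"jaw":0.05},
    {"dx":0,"dy":0,"dz":0,"spin":0.12,"jaw":0.05},
  ],
)

```text
t: 8.2
position: [0.5002, -0.3551, 0.0384]
eef_rot: [[0.226, -0.043, 0.973], [-0.974, -0.012, 0.226], [0.002, -0.999, -0.045]]
wrist_force: [-0.3, 0.4, -1.4]
opening: 0.624
```

Request:
step_arm(
  increments=[
    {"dx":0,"dy":0,"dz":0,"spin":0.12,"jaw":0.05},
    {"dx":0,"dy":0,"dz":0,"spin":0.12,"jaw":0.05},
    {"dx":0,"dy":0,"dz":0,"spin":0.12,"jaw":0.05},
    {"dx":0,"dy":0,"dz":0,"spin":0.12,"jaw":0.05},
    {"dx":0,"dy":0,"dz":0,"spin":0.12,"jaw":0.05},
    {"dx":0,"dy":0,"dz":0,"spin":0.12,"jaw":0.05},
    {"dx":0,"dy":0,"dz":0,"spin":0.12,"jaw":0.05},
    {"dx":0,"dy":0,"dz":0,"spin":0.12,"jaw":0.05},
    {"dx":0,"dy":0,"dz":0,"spin":0.1,"jaw":0.05},
    {"dx":0,"dy":0,"dz":0,"spin":0,"jaw":0.05},
  ],
)

```text
t: 9.03
position: [0.5003, -0.3563, 0.0384]
eef_rot: [[0.972, -0.006, 0.233], [-0.233, -0.045, 0.971], [0.004, -0.999, -0.045]]
wrist_force: [-0.2, -0.2, -1.4]
opening: 0.624
```

Request:
step_arm(
  increments=[
    {"dx":0,"dy":0,"dz":0,"spin":0.12,"jaw":0.05},
    {"dx":0,"dy":0,"dz":0,"spin":0.12,"jaw":0.05},
    {"dx":0,"dy":0,"dz":0,"spin":0.06,"jaw":0.05},
    {"dx":0,"dy":0,"dz":0,"spin":0,"jaw":0.05},
    {"dx":0,"dy":0,"dz":0,"spin":0,"jaw":0.095},
    {"dx":0,"dy":0,"dz":0,"spin":0,"jaw":0.095},
    {"dx":0,"dy":0,"dz":0,"spin":0,"jaw":0.095},
    {"dx":0,"dy":0,"dz":0,"spin":0,"jaw":0.095},
  ],
)

```text
t: 9.7
position: [0.5016, -0.3575, 0.0398]
eef_rot: [[0.998, 0.01, -0.057], [0.057, -0.047, 0.997], [0.007, -0.999, -0.048]]
wrist_force: [-0.4, -0.7, -0.0]
opening: 0.851
```

Request:
step_arm(
  increments=[
    {"dx":0,"dy":0,"dz":0.02,"spin":0,"jaw":0.095},
    {"dx":0,"dy":0,"dz":0.03,"spin":0,"jaw":0.095},
    {"dx":0,"dy":0,"dz":0.03,"spin":0,"jaw":0.095},
    {"dx":0,"dy":0,"dz":0.03,"spin":0,"jaw":0.095},
    {"dx":0,"dy":0.035,"dz":0.01,"spin":0,"jaw":0.095},
    {"dx":0,"dy":0.035,"dz":0,"spin":0,"jaw":0.095},
    {"dx":0,"dy":0.035,"dz":0,"spin":0,"jaw":0.095},
    {"dx":0,"dy":0.035,"dz":0,"spin":0,"jaw":0.095},
    {"dx":0,"dy":0.035,"dz":0,"spin":0,"jaw":0.095},
  ],
)

```text
t: 10.45
position: [0.5015, -0.1828, 0.1688]
eef_rot: [[0.999, 0.016, -0.037], [0.038, -0.051, 0.998], [0.014, -0.999, -0.052]]
wrist_force: [1.0, 0.8, 0.1]
opening: 0.994
```

```bash
python3 - <<'E'
from h import *
im=get_image("top"); np.save("t3.npy",im,allow_pickle=True)
print(ringline(im)); 
f=np.hstack([np.load(n,allow_pickle=True).item()["frame"][215:270,395:455] for n in("top0.npy","t3.npy")])
cv2.imwrite("pics/v7.png",cv2.resize(f[:,:,::-1],None,fx=6.5,fy=6.5,interpolation=cv2.INTER_CUBIC))
E
```

```text
[(67, 60), (66, 65), (66, 55), (64, 70), (64, -70), (63, 50), (63, -65), (62, -60), (61, 75), (61, -50), (61, -55), (61, -75)]
```

View pics/v7.png

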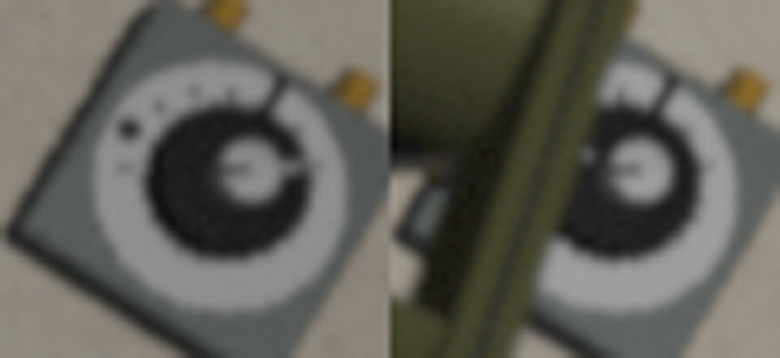

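Request:
step_arm(
  increments=[
    {"dx":-0.007,"dy":0.03,"dz":0,"spin":-0.12,"jaw":0.08},
    {"dx":-0.007,"dy":0.03,"dz":0,"spin":-0.12,"jaw":0.08},
    {"dx":-0.007,"dy":0.03,"dz":0,"spin":-0.12,"jaw":0.08},
    {"dx":-0.007,"dy":0.03,"dz":0,"spin":-0.12,"jaw":0.08},
    {"dx":-0.007,"dy":0.03,"dz":0,"spin":-0.12,"jaw":0.08},
    {"dx":-0.007,"dy":0.03,"dz":0,"spin":-0.12,"jaw":0.08},
    {"dx":-0.007,"dy":0.03,"dz":0,"spin":-0.12,"jaw":0.08},
    {"dx":-0.007,"dy":0.03,"dz":0,"spin":-0.12,"jaw":0.08},
    {"dx":-0.007,"dy":0.03,"dz":0,"spin":-0.12,"jaw":0.08},
    {"dx":-0.007,"dy":0.03,"dz":0,"spin":-0.12,"jaw":0.08},
  ],
)

```text
t: 11.33
position: [0.4317, 0.126, 0.1735]
eef_rot: [[0.38, -0.032, 0.924], [-0.925, -0.039, 0.379], [0.024, -0.999, -0.045]]
wrist_force: [0.6, 0.0, -1.2]
opening: 0.839
```

Request:
step_arm(
  increments=[
    {"dx":-0.003,"dy":0.015,"dz":-0.02,"spin":-0.1,"jaw":0.08},
    {"dx":-0.002,"dy":0.008,"dz":-0.02,"spin":-0.08,"jaw":0.08},
    {"dx":0,"dy":0,"dz":-0.02,"spin":0,"jaw":0.08},
    {"dx":0,"dy":0,"dz":-0.01,"spin":0,"jaw":0.08},
    {"dx":0,"dy":0,"dz":0,"spin":0,"jaw":0.08},
  ],
)

```text
t: 11.75
position: [0.4276, 0.156, 0.1052]
eef_rot: [[0.201, -0.029, 0.979], [-0.979, -0.03, 0.2], [0.024, -0.999, -0.035]]
wrist_force: [-0.6, -0.0, 0.3]
opening: 0.845
```

```bash
cat >> h.py <<'E'
def blocks(im):
    w=cloud(im); hsv=cv2.cvtColor(im["frame"],cv2.COLOR_RGB2HSV)
    for lo,hi,nm in((.013,.0265,"table"),(.027,.036,"bay?")):
        z=w[...,2]; m=((z>lo)&(z<hi)&(hsv[...,1]<60)&(hsv[...,2]>90)).astype(np.uint8)
        n,l,st,c=cv2.connectedComponentsWithStats(m)
        for i in range(1,n):
            if 120<st[i,4]<420:
                p=w[l==i]; r=cv2.minAreaRect((p[:,:2]*1000).astype(np.float32)); a=r[2] if r[1][0]>r[1][1] else r[2]-90
                print(nm,st[i,4],np.round(r[0],1),np.round(r[1],1),"long axis",round(a,1),p[:,2].mean().round(4))
E
python3 - <<'E'
from h import *
im=get_image("top"); np.save("t4.npy",im,allow_pickle=True)
print(ringline(im)); blocks(im)
E
```

```text
[(92, 60), (83, 55), (81, 65), (63, 50), (63, -70), (62, -65), (61, -50), (61, -60), (61, -75), (60, 70), (60, -45), (59, -55)]
table 260 [454.9 -85.9] [31.9 54.2] long axis -12.9 0.0198
table 262 [ 447.9 -161.4] [32.4 53.8] long axis -7.1 0.0198
```

Ring line is now at about 60° against OFF at 57°, within tolerance. I'm descending on block A.

Request:
step_arm(
  increments=[
    {"dx":0,"dy":-0.005,"dz":-0.03,"spin":0,"jaw":0.08},
    {"dx":0,"dy":0,"dz":-0.03,"spin":0,"jaw":0.08},
    {"dx":0,"dy":0,"dz":-0.02,"spin":0,"jaw":0.08},
    {"dx":0,"dy":0,"dz":0,"spin":0,"jaw":0.08},
  ],
)

```text
t: 12.13
position: [0.4345, 0.1504, 0.0311]
eef_rot: [[0.197, -0.015, 0.98], [-0.98, -0.027, 0.197], [0.024, -1.0, -0.02]]
wrist_force: [-0.9, 0.0, -0.2]
opening: 0.841
```

Request:
step_arm(
  increments=[
    {"dx":-0.007,"dy":0.001,"dz":-0.012,"spin":0,"jaw":0.08},
    {"dx":0,"dy":0,"dz":-0.01,"spin":0,"jaw":0.08},
    {"dx":0,"dy":0,"dz":-0.008,"spin":0,"jaw":0.08},
    {"dx":0,"dy":0,"dz":0,"spin":0,"jaw":0.08},
  ],
)

```text
t: 12.47
position: [0.431, 0.1514, 0.0037]
eef_rot: [[0.195, -0.007, 0.981], [-0.981, -0.025, 0.195], [0.023, -1.0, -0.012]]
wrist_force: [0.9, -0.1, 0.3]
opening: 0.845
```

Request:
step_arm(
  increments=[
    {"dx":-0.003,"dy":0,"dz":-0.005,"spin":0,"jaw":0.08},
    {"dx":0,"dy":0,"dz":0,"spin":0,"jaw":0.045},
    {"dx":0,"dy":0,"dz":0,"spin":0,"jaw":0.045},
    {"dx":0,"dy":0,"dz":0,"spin":0,"jaw":0.045},
    {"dx":0,"dy":0,"dz":0,"spin":0,"jaw":0.045},
    {"dx":0,"dy":0,"dz":0,"spin":0,"jaw":0.045},
    {"dx":0,"dy":0,"dz":0,"spin":0,"jaw":0.045},
  ],
  force=25,
)

```text
t: 13.05
position: [0.4303, 0.1522, 0.0012]
eef_rot: [[0.195, -0.002, 0.981], [-0.98, -0.024, 0.195], [0.023, -1.0, -0.007]]
wrist_force: [-0.5, 0.2, -0.8]
opening: 0.565
```

Request:
step_arm(
  increments=[
    {"dx":0,"dy":0,"dz":0.03,"spin":0,"jaw":0.045},
    {"dx":0,"dy":0,"dz":0.03,"spin":-0.03,"jaw":0.045},
    {"dx":0.02,"dy":-0.006,"dz":0.02,"spin":-0.05,"jaw":0.045},
    {"dx":0.025,"dy":-0.008,"dz":0,"spin":-0.05,"jaw":0.045},
    {"dx":0.025,"dy":-0.008,"dz":0,"spin":-0.05,"jaw":0.045},
    {"dx":0.025,"dy":-0.008,"dz":0,"spin":-0.05,"jaw":0.045},
    {"dx":0.025,"dy":-0.008,"dz":0,"spin":-0.04,"jaw":0.045},
    {"dx":0.025,"dy":-0.008,"dz":0,"spin":0,"jaw":0.045},
    {"dx":0.02,"dy":-0.005,"dz":0,"spin":0,"jaw":0.045},
    {"dx":0,"dy":0,"dz":0,"spin":0,"jaw":0.045},
  ],
)

```text
t: 13.88
position: [0.6004, 0.0981, 0.085]
eef_rot: [[-0.085, -0.009, 0.996], [-0.996, -0.02, -0.085], [0.021, -1.0, -0.007]]
wrist_force: [0.2, 0.0, -0.1]
opening: 0.565
```

```bash
python3 - <<'E'
from h import *
im=get_image("top"); np.save("t5.npy",im,allow_pickle=True)
ims=get_image("side"); np.save("s5.npy",ims,allow_pickle=True)
a=cv2.resize(im["frame"][170:260,220:345],(560,403)); b=cv2.resize(ims["frame"][170:260,200:325],(560,403),interpolation=cv2.INTER_CUBIC)
cv2.imwrite("pics/v8.png",cv2.resize(np.vstack([a,b])[:,:,::-1],None,fx=.74,fy=.74)); blocks(im)
E
```

```text
table 263 [455.1 -85.8] [31.9 54.2] long axis -12.6 0.0201
table 260 [ 447.8 -161.4] [32.2 54. ] long axis -6.1 0.0196
```

View pics/v8.png

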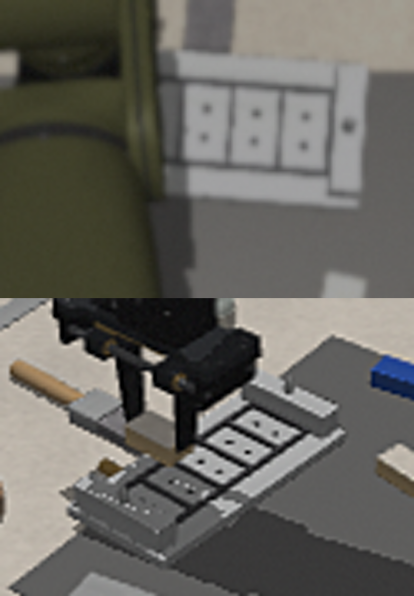

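```bash
cat >> h.py <<'E'
def held(im,s):
    w=cloud(im); P=s["position"]; a=np.arctan2(s["eef_rot"][1,2],s["eef_rot"][0,2]); 
    if abs(a)>np.pi/2: a-=np.pi*np.sign(a)
    ex=np.array([np.cos(a),np.sin(a)]); ey=np.array([-ex[1],ex[0]])
    hsv=cv2.cvtColor(im["frame"],cv2.COLOR_RGB2HSV); d=w[...,:2]-P[:2]; lx=d@ex*1000; ly=d@ey*1000; lz=(w[...,2]-P[2])*1000
    m=(abs(lx)<33)&(abs(ly)<30)&(lz>-15)&(lz<25)&(hsv[...,2]>85)
    A=np.c_[lx[m],ly[m],lz[m]]
    top=A[A[:,2]>14]; side=A[(A[:,2]<12)&(A[:,2]>2)&(abs(A[:,0])<15)]
    print("n",len(A),"top z",np.percentile(A[:,2],[5,50,95]).round(1),"top y range",np.percentile(top[:,1],[2,98]).round(1) if len(top) else None,"side face y",np.median(side[:,1]).round(1) if len(side) else None,"x rng",np.percentile(A[:,0],[1,99]).round(1))
E
python3 - <<'E'
from h import *
ims=np.load("s5.npy",allow_pickle=True).item(); s=get_state(); print(s["position"]); held(ims,s)
# bed from top0: bay floor / rail / bolt check: project predicted dowels
im=np.load("top0.npy",allow_pickle=True).item()
C=np.array([.60585,.0186]); ay=np.array([.0868,.9962])
for k,h in((-113.5,.054),(113.5,.054),(-80,.012),(0,.012),(80,.012)):
    X=np.r_[C+ay*k/1000,h]; x=im["mtx"]@(im["R"]@X+im["t"]); print(k,(x[:2]/x[2]).round(1), "in bed.png", ((x[:2]/x[2]-[225,175])*6).round())
E
```

```text
[0.5972631  0.09903172 0.08432344]
n 168 top z [ 2.4 17.7 22.4] top y range [-12.3  20.7] side face y 18.9 x rng [-26.3  28.9]
-113.5 [325.3 206.4] in bed.png [602. 189.]
113.5 [237.8 199.4] in bed.png [ 77. 146.]
-80 [311.5 209. ] in bed.png [519. 204.]
0 [281.6 206.5] in bed.png [340. 189.]
80 [251.8 204.1] in bed.png [161. 175.]
```

```bash
python3 - <<'E'
from h import *
im=np.load("side0.npy",allow_pickle=True).item(); w=cloud(im); z=w[...,2]
C=np.array([.6046,.0179]); ex=np.array([.9962,-.0868]); ay=np.array([.0868,.9962])
lx=(w[...,:2]-C)@ex*1000; ly=(w[...,:2]-C)@ay*1000
for sg in(1,-1):
    m=(abs(z-.038)<.005)&(abs(ly-sg*113.5)<25)&(abs(lx)<70)
    print("rail",m.sum(),np.percentile(lx[m],[1,99]).round(1),np.percentile(ly[m],[1,99]).round(1),np.median(z[m]).round(4))
# blocks in side0 vs top0
hsv=cv2.cvtColor(im["frame"],cv2.COLOR_RGB2HSV)
for c in([.427,.1513],[.455,-.0859],[.4478,-.1614]):
    m=(abs(z-.021)<.004)&(np.hypot(w[...,0]-c[0],w[...,1]-c[1])<.045)
    r=cv2.minAreaRect((w[m][:,:2]*1000).astype(np.float32)); print(r,np.median(z[m]))
E
```

```text
rail 203 [-51.6  52.6] [104.6 133.9] 0.0373
rail 170 [-51.1  51.8] [-123.2  -91.6] 0.0378
((427.0019836425781, 155.49169921875), (54.560184478759766, 36.61318588256836), 10.715287208557129) 0.0202094090672772
((453.750732421875, -80.41134643554688), (38.5499382019043, 59.84941482543945), 78.89422607421875) 0.019890356338920667
((448.4399108886719, -157.2391815185547), (35.349063873291016, 56.50734329223633), 85.49879455566406) 0.019669879180617307
```

Request:
step_arm(
  increments=[
    {"dx":0.013,"dy":0,"dz":-0.015,"spin":0,"jaw":0.045},
    {"dx":0.002,"dy":0,"dz":-0.015,"spin":0,"jaw":0.045},
    {"dx":0,"dy":0,"dz":-0.01,"spin":0,"jaw":0.045},
    {"dx":0,"dy":0,"dz":0,"spin":0,"jaw":0.045},
  ],
)

```text
t: 14.32
position: [0.6086, 0.1003, 0.042]
eef_rot: [[-0.082, -0.015, 0.997], [-0.996, -0.02, -0.082], [0.021, -1.0, -0.013]]
wrist_force: [-0.3, 0.4, -1.0]
opening: 0.569
```

Request:
step_arm(
  increments=[
    {"dx":0.003,"dy":-0.0015,"dz":-0.01,"spin":0,"jaw":0.045},
    {"dx":0,"dy":0,"dz":-0.005,"spin":0,"jaw":0.045},
    {"dx":0,"dy":0,"dz":-0.005,"spin":0,"jaw":0.045},
    {"dx":0,"dy":0,"dz":0,"spin":0,"jaw":0.045},
  ],
)

```text
t: 14.65
position: [0.6083, 0.0995, 0.0189]
eef_rot: [[-0.08, -0.019, 0.997], [-0.997, -0.02, -0.081], [0.021, -1.0, -0.017]]
wrist_force: [-0.1, -1.0, -1.4]
opening: 0.562
```

Request:
step_arm(
  increments=[
    {"dx":0.002,"dy":-0.001,"dz":-0.003,"spin":0,"jaw":0.045},
    {"dx":0,"dy":0,"dz":-0.003,"spin":0,"jaw":0.045},
    {"dx":0,"dy":0,"dz":0,"spin":0,"jaw":0.045},
  ],
)

```text
t: 14.9
position: [0.6111, 0.0985, 0.0134]
eef_rot: [[-0.08, -0.017, 0.997], [-0.997, -0.02, -0.081], [0.021, -1.0, -0.015]]
wrist_force: [-0.7, -0.3, -1.7]
opening: 0.566
```

Request:
step_arm(
  increments=[
    {"dx":0,"dy":0,"dz":0,"spin":0,"jaw":0.075},
    {"dx":0,"dy":0,"dz":0,"spin":0,"jaw":0.075},
    {"dx":0,"dy":0,"dz":0,"spin":0,"jaw":0.075},
    {"dx":0,"dy":0,"dz":0.02,"spin":0,"jaw":0.075},
    {"dx":0,"dy":0,"dz":0.03,"spin":0,"jaw":0.075},
    {"dx":0,"dy":0,"dz":0.03,"spin":0,"jaw":0.075},
    {"dx":-0.01,"dy":-0.015,"dz":0.01,"spin":-0.04,"jaw":0.08},
  ],
)

```text
t: 15.48
position: [0.5991, 0.0845, 0.1035]
eef_rot: [[-0.119, -0.024, 0.993], [-0.993, -0.018, -0.119], [0.021, -1.0, -0.021]]
wrist_force: [0.9, 0.8, 0.7]
opening: 0.817
```

Request:
step_arm(
  increments=[
    {"dx":-0.023,"dy":-0.027,"dz":0,"spin":-0.02,"jaw":0.08},
    {"dx":-0.023,"dy":-0.027,"dz":0,"spin":-0.02,"jaw":0.08},
    {"dx":-0.023,"dy":-0.027,"dz":0,"spin":-0.02,"jaw":0.08},
    {"dx":-0.023,"dy":-0.027,"dz":0,"spin":-0.02,"jaw":0.08},
    {"dx":-0.023,"dy":-0.027,"dz":0,"spin":-0.02,"jaw":0.08},
    {"dx":-0.02,"dy":-0.02,"dz":0,"spin":0,"jaw":0.08},
    {"dx":0,"dy":0,"dz":0,"spin":0,"jaw":0.08},
  ],
)

```text
t: 16.07
position: [0.4632, -0.0761, 0.113]
eef_rot: [[-0.22, -0.008, 0.975], [-0.975, -0.019, -0.22], [0.021, -1.0, -0.004]]
wrist_force: [0.8, -0.0, -0.2]
opening: 0.84
```

```bash
python3 - <<'E'
from h import *
im=get_image("top"); np.save("t6.npy",im,allow_pickle=True)
blocks(im)
E
```

```text
table 168 [647.1  37.5] [159.3  31.5] long axis 81.1 0.0159
table 225 [595.8  30.9] [79.4 99.8] long axis -79.0 0.0161
bay? 232 [612.6  98.7] [31.8 54.4] long axis -4.1 0.0317
```

Block A is in bay 4 (top at 31.7 mm, about 1 mm off centre). Next is block B.

Request:
step_arm(
  increments=[
    {"dx":-0.008,"dy":-0.009,"dz":-0.02,"spin":0,"jaw":0.08},
    {"dx":0,"dy":0,"dz":-0.03,"spin":0,"jaw":0.08},
    {"dx":0,"dy":0,"dz":-0.02,"spin":0,"jaw":0.08},
    {"dx":0,"dy":0,"dz":0,"spin":0,"jaw":0.08},
  ],
)

```text
t: 16.45
position: [0.4612, -0.0846, 0.0462]
eef_rot: [[-0.221, 0.006, 0.975], [-0.975, -0.021, -0.221], [0.019, -1.0, 0.011]]
wrist_force: [-0.1, 0.3, -0.0]
opening: 0.837
```

Request:
step_arm(
  increments=[
    {"dx":-0.007,"dy":-0.001,"dz":-0.02,"spin":0,"jaw":0.08},
    {"dx":-0.001,"dy":0,"dz":-0.015,"spin":0,"jaw":0.08},
    {"dx":-0.001,"dy":0,"dz":-0.01,"spin":0,"jaw":0.08},
    {"dx":0,"dy":0,"dz":0,"spin":0,"jaw":0.08},
  ],
)

```text
t: 16.78
position: [0.4563, -0.0842, 0.003]
eef_rot: [[-0.218, 0.011, 0.976], [-0.976, -0.021, -0.218], [0.018, -1.0, 0.015]]
wrist_force: [-1.0, 0.1, -0.5]
opening: 0.84
```

Request:
step_arm(
  increments=[
    {"dx":0,"dy":-0.001,"dz":-0.005,"spin":0,"jaw":0.08},
    {"dx":0,"dy":0,"dz":0,"spin":0,"jaw":0.045},
    {"dx":0,"dy":0,"dz":0,"spin":0,"jaw":0.045},
    {"dx":0,"dy":0,"dz":0,"spin":0,"jaw":0.045},
    {"dx":0,"dy":0,"dz":0,"spin":0,"jaw":0.045},
    {"dx":0,"dy":0,"dz":0,"spin":0,"jaw":0.045},
    {"dx":0,"dy":0,"dz":0,"spin":0,"jaw":0.045},
  ],
)

```text
t: 17.37
position: [0.4614, -0.0855, 0.0029]
eef_rot: [[-0.217, 0.019, 0.976], [-0.976, -0.023, -0.216], [0.018, -1.0, 0.023]]
wrist_force: [-0.0, 0.4, -0.6]
opening: 0.563
```

Request:
step_arm(
  increments=[
    {"dx":0,"dy":0,"dz":0.025,"spin":0,"jaw":0.045},
    {"dx":0,"dy":0,"dz":0.03,"spin":0.02,"jaw":0.045},
    {"dx":0.015,"dy":0.01,"dz":0.03,"spin":0.02,"jaw":0.045},
    {"dx":0.022,"dy":0.016,"dz":0,"spin":0.02,"jaw":0.045},
    {"dx":0.022,"dy":0.016,"dz":0,"spin":0.02,"jaw":0.045},
    {"dx":0.022,"dy":0.016,"dz":0,"spin":0.02,"jaw":0.045},
    {"dx":0.022,"dy":0.016,"dz":0,"spin":0.02,"jaw":0.045},
    {"dx":0.022,"dy":0.016,"dz":0,"spin":0,"jaw":0.045},
    {"dx":0.01,"dy":0.005,"dz":0,"spin":0,"jaw":0.045},
    {"dx":0,"dy":0,"dz":0,"spin":0,"jaw":0.045},
  ],
)

```text
t: 18.2
position: [0.6006, 0.0144, 0.0935]
eef_rot: [[-0.096, 0.024, 0.995], [-0.995, -0.02, -0.095], [0.018, -1.0, 0.025]]
wrist_force: [-0.1, -0.1, 0.1]
opening: 0.564
```

Request:
step_arm(
  increments=[
    {"dx":0.002,"dy":0.004,"dz":-0.02,"spin":0.008,"jaw":0.045},
    {"dx":0,"dy":0,"dz":-0.02,"spin":0,"jaw":0.045},
    {"dx":0,"dy":0,"dz":-0.01,"spin":0,"jaw":0.045},
    {"dx":0,"dy":0,"dz":0,"spin":0,"jaw":0.045},
  ],
)

```text
t: 18.53
position: [0.6027, 0.0181, 0.0433]
eef_rot: [[-0.087, 0.026, 0.996], [-0.996, -0.021, -0.086], [0.019, -0.999, 0.027]]
wrist_force: [-0.6, -0.3, -0.4]
opening: 0.563
```

Request:
step_arm(
  increments=[
    {"dx":0.002,"dy":0,"dz":-0.01,"spin":0,"jaw":0.045},
    {"dx":0,"dy":0,"dz":-0.008,"spin":0,"jaw":0.045},
    {"dx":0,"dy":0,"dz":-0.005,"spin":0,"jaw":0.045},
    {"dx":0,"dy":0,"dz":-0.003,"spin":0,"jaw":0.045},
    {"dx":0,"dy":0,"dz":0,"spin":0,"jaw":0.045},
  ],
)

```text
t: 18.95
position: [0.6058, 0.0173, 0.0196]
eef_rot: [[-0.089, 0.029, 0.996], [-0.996, -0.02, -0.089], [0.017, -0.999, 0.03]]
wrist_force: [-0.8, 0.4, -1.1]
opening: 0.565
```

Request:
step_arm(
  increments=[
    {"dx":0,"dy":0.001,"dz":-0.003,"spin":0,"jaw":0.045},
    {"dx":0,"dy":0,"dz":-0.003,"spin":0,"jaw":0.045},
    {"dx":0,"dy":0,"dz":0,"spin":0,"jaw":0.045},
  ],
)

```text
t: 19.2
position: [0.6076, 0.0184, 0.0181]
eef_rot: [[-0.09, 0.031, 0.995], [-0.996, -0.02, -0.089], [0.017, -0.999, 0.033]]
wrist_force: [0.4, 0.3, -0.2]
opening: 0.562
```

Request:
step_arm(
  increments=[
    {"dx":-0.002,"dy":0,"dz":-0.004,"spin":0,"jaw":0.045},
    {"dx":0,"dy":0,"dz":-0.002,"spin":0,"jaw":0.045},
    {"dx":0,"dy":0,"dz":0,"spin":0,"jaw":0.045},
    {"dx":0,"dy":0,"dz":0,"spin":0,"jaw":0.075},
    {"dx":0,"dy":0,"dz":0,"spin":0,"jaw":0.075},
    {"dx":0,"dy":0,"dz":0,"spin":0,"jaw":0.075},
  ],
)

```text
t: 19.7
position: [0.6089, 0.0186, 0.0163]
eef_rot: [[-0.091, 0.039, 0.995], [-0.996, -0.019, -0.09], [0.016, -0.999, 0.041]]
wrist_force: [-0.4, -0.1, 0.5]
opening: 0.714
```

Request:
step_arm(
  increments=[
    {"dx":0,"dy":0,"dz":0.02,"spin":0,"jaw":0.075},
    {"dx":0,"dy":0,"dz":0.03,"spin":0,"jaw":0.075},
    {"dx":-0.01,"dy":-0.01,"dz":0.03,"spin":0,"jaw":0.08},
    {"dx":-0.025,"dy":-0.03,"dz":0,"spin":0,"jaw":0.08},
    {"dx":-0.025,"dy":-0.03,"dz":0,"spin":0,"jaw":0.08},
    {"dx":-0.025,"dy":-0.03,"dz":0,"spin":-0.02,"jaw":0.08},
    {"dx":-0.025,"dy":-0.03,"dz":0,"spin":0,"jaw":0.08},
    {"dx":-0.025,"dy":-0.03,"dz":0,"spin":0,"jaw":0.08},
    {"dx":-0.012,"dy":-0.01,"dz":0,"spin":0,"jaw":0.08},
    {"dx":0,"dy":0,"dz":0,"spin":0,"jaw":0.08},
  ],
)

```text
t: 20.53
position: [0.4537, -0.1563, 0.0953]
eef_rot: [[-0.107, 0.037, 0.994], [-0.994, -0.022, -0.106], [0.018, -0.999, 0.039]]
wrist_force: [1.3, 0.6, 0.7]
opening: 0.842
```

```bash
python3 - <<'E'
from h import *
im=get_image("top"); np.save("t7.npy",im,allow_pickle=True)
blocks(im)
E
```

```text
table 345 [607.3  39.7] [172.1  98. ] long axis 78.5 0.0164
bay? 232 [612.7  98.9] [32.  54.9] long axis -4.9 0.0313
bay? 167 [608.7  18.1] [32.4 53.7] long axis -5.5 0.0328
```

Request:
step_arm(
  increments=[
    {"dx":-0.007,"dy":-0.005,"dz":-0.02,"spin":0,"jaw":0.08},
    {"dx":-0.001,"dy":0,"dz":-0.03,"spin":0,"jaw":0.08},
    {"dx":-0.001,"dy":0,"dz":-0.02,"spin":0,"jaw":0.08},
    {"dx":0,"dy":0,"dz":0,"spin":0,"jaw":0.08},
  ],
)

```text
t: 20.92
position: [0.4499, -0.16, 0.0258]
eef_rot: [[-0.106, 0.045, 0.993], [-0.994, -0.024, -0.105], [0.019, -0.999, 0.048]]
wrist_force: [-0.7, 1.2, -0.2]
opening: 0.845
```

Request:
step_arm(
  increments=[
    {"dx":-0.003,"dy":-0.001,"dz":-0.015,"spin":0,"jaw":0.08},
    {"dx":0,"dy":0,"dz":-0.01,"spin":0,"jaw":0.08},
    {"dx":0,"dy":0,"dz":-0.005,"spin":0,"jaw":0.08},
    {"dx":-0.001,"dy":0,"dz":-0.002,"spin":0,"jaw":0.06},
    {"dx":0,"dy":0,"dz":0,"spin":0,"jaw":0.06},
  ],
)

```text
t: 21.33
position: [0.4502, -0.1586, -0.0059]
eef_rot: [[-0.101, 0.047, 0.994], [-0.995, -0.023, -0.1], [0.019, -0.999, 0.049]]
wrist_force: [0.1, -0.1, -0.3]
opening: 0.753
```

Request:
step_arm(
  increments=[
    {"dx":-0.002,"dy":-0.002,"dz":0.004,"spin":0,"jaw":0.07},
    {"dx":0,"dy":0,"dz":0,"spin":0,"jaw":0.045},
    {"dx":0,"dy":0,"dz":0,"spin":0,"jaw":0.045},
    {"dx":0,"dy":0,"dz":0,"spin":0,"jaw":0.045},
    {"dx":0,"dy":0,"dz":0,"spin":0,"jaw":0.045},
    {"dx":0,"dy":0,"dz":0,"spin":0,"jaw":0.045},
    {"dx":0,"dy":0,"dz":0,"spin":0,"jaw":0.045},
  ],
)

```text
t: 21.92
position: [0.4514, -0.1621, 0.0029]
eef_rot: [[-0.101, 0.054, 0.993], [-0.995, -0.027, -0.099], [0.021, -0.998, 0.057]]
wrist_force: [0.7, 0.5, -0.4]
opening: 0.562
```

Request:
step_arm(
  increments=[
    {"dx":0,"dy":0,"dz":0.03,"spin":0,"jaw":0.045},
    {"dx":0,"dy":0,"dz":0.03,"spin":0.01,"jaw":0.045},
    {"dx":0.015,"dy":0.01,"dz":0.025,"spin":0,"jaw":0.045},
    {"dx":0.022,"dy":0.015,"dz":0,"spin":0,"jaw":0.045},
    {"dx":0.022,"dy":0.015,"dz":0,"spin":0,"jaw":0.045},
    {"dx":0.022,"dy":0.015,"dz":0,"spin":0,"jaw":0.045},
    {"dx":0.022,"dy":0.015,"dz":0,"spin":0,"jaw":0.045},
    {"dx":0.022,"dy":0.015,"dz":0,"spin":0,"jaw":0.045},
    {"dx":0.012,"dy":0.008,"dz":0,"spin":0,"jaw":0.045},
    {"dx":0,"dy":0,"dz":0,"spin":0,"jaw":0.045},
  ],
)

```text
t: 22.75
position: [0.5919, -0.0638, 0.0915]
eef_rot: [[-0.095, 0.054, 0.994], [-0.995, -0.024, -0.093], [0.019, -0.998, 0.056]]
wrist_force: [0.3, -0.6, -1.2]
opening: 0.561
```

Request:
step_arm(
  increments=[
    {"dx":0.005,"dy":0.002,"dz":-0.02,"spin":0.005,"jaw":0.045},
    {"dx":0,"dy":0,"dz":-0.02,"spin":0,"jaw":0.045},
    {"dx":0,"dy":0,"dz":-0.01,"spin":0,"jaw":0.045},
    {"dx":0,"dy":0,"dz":0,"spin":0,"jaw":0.045},
  ],
)

```text
t: 23.08
position: [0.5971, -0.062, 0.0407]
eef_rot: [[-0.088, 0.055, 0.995], [-0.996, -0.025, -0.086], [0.02, -0.998, 0.057]]
wrist_force: [-0.6, 0.0, -0.5]
opening: 0.567
```

Request:
step_arm(
  increments=[
    {"dx":0,"dy":0.001,"dz":-0.01,"spin":0,"jaw":0.045},
    {"dx":-0.001,"dy":0,"dz":-0.008,"spin":0,"jaw":0.045},
    {"dx":-0.001,"dy":0,"dz":-0.004,"spin":0,"jaw":0.045},
    {"dx":0,"dy":0,"dz":-0.003,"spin":0,"jaw":0.045},
    {"dx":0,"dy":0,"dz":0,"spin":0,"jaw":0.045},
  ],
)

```text
t: 23.5
position: [0.5941, -0.0624, 0.0147]
eef_rot: [[-0.09, 0.056, 0.994], [-0.996, -0.025, -0.088], [0.02, -0.998, 0.058]]
wrist_force: [1.1, -0.1, -0.2]
opening: 0.566
```

Request:
step_arm(
  increments=[
    {"dx":0.003,"dy":0,"dz":0,"spin":0,"jaw":0.045},
    {"dx":0,"dy":0,"dz":0,"spin":0,"jaw":0.045},
    {"dx":0,"dy":0,"dz":0,"spin":0,"jaw":0.075},
    {"dx":0,"dy":0,"dz":0,"spin":0,"jaw":0.075},
    {"dx":0,"dy":0,"dz":0,"spin":0,"jaw":0.075},
    {"dx":0,"dy":0,"dz":0.02,"spin":0,"jaw":0.075},
    {"dx":0,"dy":0,"dz":0.03,"spin":0,"jaw":0.075},
    {"dx":0,"dy":0,"dz":0.03,"spin":0,"jaw":0.075},
    {"dx":0,"dy":0,"dz":0.03,"spin":0,"jaw":0.075},
    {"dx":-0.03,"dy":0,"dz":0,"spin":0,"jaw":0.075},
  ],
)

```text
t: 24.33
position: [0.569, -0.0626, 0.13]
eef_rot: [[-0.089, 0.057, 0.994], [-0.996, -0.026, -0.088], [0.021, -0.998, 0.059]]
wrist_force: [1.4, -0.8, 1.7]
opening: 0.787
```

Request:
step_arm(
  increments=[
    {"dx":-0.035,"dy":0.01,"dz":0,"spin":0,"jaw":0.06},
    {"dx":-0.03,"dy":0.025,"dz":0,"spin":0,"jaw":0.06},
    {"dx":-0.02,"dy":0.035,"dz":0,"spin":0,"jaw":0.06},
    {"dx":0,"dy":0.04,"dz":0,"spin":0,"jaw":0.06},
    {"dx":0.01,"dy":0.04,"dz":0,"spin":0,"jaw":0.06},
    {"dx":0.01,"dy":0.04,"dz":0,"spin":0,"jaw":0.06},
    {"dx":0.01,"dy":0.04,"dz":0,"spin":0,"jaw":0.06},
    {"dx":0.01,"dy":0.04,"dz":0,"spin":0,"jaw":0.06},
    {"dx":0.01,"dy":0.04,"dz":0,"spin":0,"jaw":0.06},
    {"dx":0,"dy":0,"dz":0,"spin":0,"jaw":0.06},
  ],
)

```text
t: 25.17
position: [0.5289, 0.2546, 0.1393]
eef_rot: [[-0.098, 0.074, 0.992], [-0.995, -0.026, -0.096], [0.018, -0.997, 0.077]]
wrist_force: [0.3, 0.2, 0.1]
opening: 0.632
```

```bash
python3 - <<'E'
from h import *
im=get_image("top"); np.save("t8.npy",im,allow_pickle=True)
blocks(im); print(ringline(im)[:5]); save(im,"v9.png",(90,160,360,330),2.9)
E
```

```text
bay? 230 [612.2  98.6] [32.2 54.7] long axis -4.3 0.0317
bay? 169 [609.3  19. ] [31.9 53. ] long axis -2.7 0.0326
bay? 231 [598.  -62.4] [31.9 54.7] long axis -4.4 0.0317
[(100, 60), (90, 55), (89, 65), (68, -70), (67, 50)]
```

View pics/v9.png

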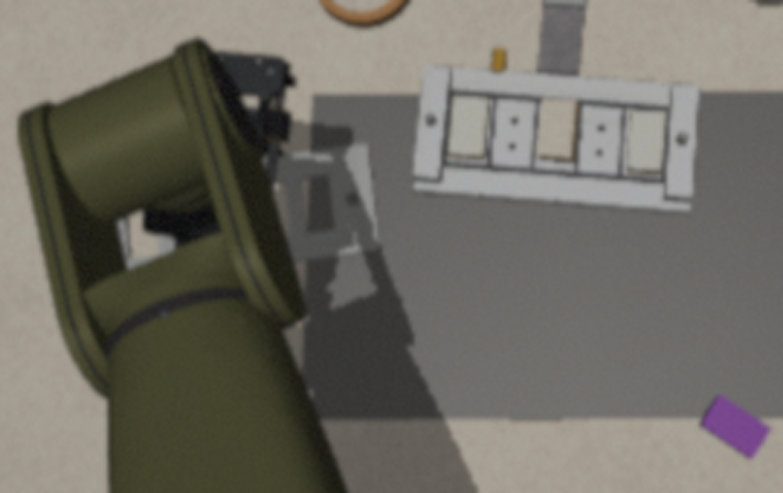

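```bash
python3 - <<'E'
from h import *
ims=get_image("side"); np.save("s8.npy",ims,allow_pickle=True)
for n in ("t7.npy","t8.npy"):
    im=np.load(n,allow_pickle=True).item(); w=cloud(im)
    for c in([.6125,.0985],[.606,.0185],[.598,-.062]):
        m=(abs((w[...,0]-c[0]))<.022)&(abs(w[...,1]-c[1])<.012)
        p=w[m]; A=np.c_[p[:,:2]-c,np.ones(len(p))]; k=np.linalg.lstsq(A,p[:,2],rcond=None)[0]
        print(n,c,m.sum(),im["frame"][m].mean(0).round(),"slope,z",k.round(4))
    m=(w[...,2]>.026)&(w[...,2]<.040)&(abs(w[...,0]-.606)<.045)&(abs(w[...,1]-.0185)<.032)
    r=cv2.minAreaRect((w[m][:,:2]*1000).astype(np.float32)); print(r,m.sum())
a=cv2.resize(ims["frame"][180:255,215:315],None,fx=6,fy=6,interpolation=cv2.INTER_CUBIC)
cv2.imwrite("pics/v10.png",a[:,:,::-1])
E
```

```text
t7.npy [0.6125, 0.0985] 144 [155. 155. 147.] slope,z [-0.0228 -0.0197  0.0314]
t7.npy [0.606, 0.0185] 154 [154. 148. 137.] slope,z [-0.0295 -0.2025  0.0344]
t7.npy [0.598, -0.062] 142 [149. 150. 150.] slope,z [0.018  0.0479 0.0118]
((608.7265014648438, 17.449106216430664), (33.68129348754883, 53.6673583984375), 84.23057556152344) 254
t8.npy [0.6125, 0.0985] 144 [168. 168. 160.] slope,z [-0.0243 -0.0193  0.032 ]
t8.npy [0.606, 0.0185] 154 [167. 161. 148.] slope,z [-0.0465 -0.1778  0.0345]
t8.npy [0.598, -0.062] 145 [168. 168. 160.] slope,z [0.0288 0.0198 0.0319]
((609.02587890625, 17.203907012939453), (34.447078704833984, 53.23276901245117), 85.44922637939453) 245
```

View pics/v10.png

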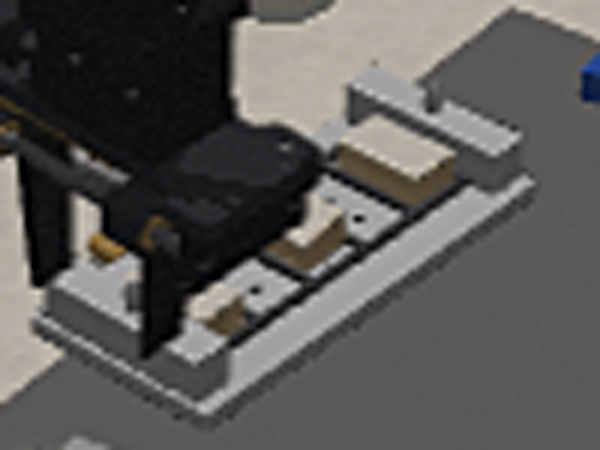

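The middle block in bay 2 lies tilted by about 0.19 rad, with its -y edge on the rib. I'll nudge it toward +y with closed fingers from the empty bay 1. I'll also spin the tool about half a turn so that its accumulated tilt reverses.

Request:
step_arm(
  increments=[
    {"dx":0.007,"dy":-0.025,"dz":0,"spin":0.12,"jaw":0.0},
    {"dx":0.007,"dy":-0.025,"dz":0,"spin":0.12,"jaw":0.0},
    {"dx":0.007,"dy":-0.025,"dz":0,"spin":0.12,"jaw":0.0},
    {"dx":0.007,"dy":-0.025,"dz":0,"spin":0.12,"jaw":0.0},
    {"dx":0.007,"dy":-0.025,"dz":0,"spin":0.12,"jaw":0.0},
    {"dx":0.007,"dy":-0.025,"dz":0,"spin":0.12,"jaw":0.0},
    {"dx":0.007,"dy":-0.025,"dz":0,"spin":0.12,"jaw":0.0},
    {"dx":0.007,"dy":-0.025,"dz":0,"spin":0.12,"jaw":0.0},
    {"dx":0.007,"dy":-0.025,"dz":0,"spin":0.12,"jaw":0.0},
    {"dx":0.007,"dy":-0.025,"dz":0,"spin":0.12,"jaw":0.0},
  ],
)

```text
t: 26.1
position: [0.5912, -0.0183, 0.1396]
eef_rot: [[0.908, 0.053, 0.415], [-0.417, 0.056, 0.907], [0.025, -0.997, 0.073]]
wrist_force: [0.8, 0.3, 0.1]
opening: 0.018
```

Request:
step_arm(
  increments=[
    {"dx":0,"dy":0,"dz":0,"spin":0.12,"jaw":0.0},
    {"dx":0,"dy":0,"dz":0,"spin":0.12,"jaw":0.0},
    {"dx":0,"dy":0,"dz":0,"spin":0.12,"jaw":0.0},
    {"dx":0,"dy":0,"dz":0,"spin":0.12,"jaw":0.0},
    {"dx":0,"dy":0,"dz":0,"spin":0.12,"jaw":0.0},
    {"dx":0,"dy":0,"dz":0,"spin":0.12,"jaw":0.0},
    {"dx":0,"dy":0,"dz":0,"spin":0.12,"jaw":0.0},
    {"dx":0,"dy":0,"dz":0,"spin":0.12,"jaw":0.0},
    {"dx":0,"dy":0,"dz":0,"spin":0.12,"jaw":0.0},
    {"dx":0,"dy":0,"dz":0,"spin":0.12,"jaw":0.0},
  ],
)

```text
t: 26.93
position: [0.5814, -0.0432, 0.1407]
eef_rot: [[0.697, -0.034, -0.716], [0.717, 0.065, 0.694], [0.023, -0.997, 0.07]]
wrist_force: [0.4, -0.7, 0.1]
opening: 0.009
```

Request:
step_arm(
  increments=[
    {"dx":0.012,"dy":0.012,"dz":-0.01,"spin":0.12,"jaw":0.0},
    {"dx":0.012,"dy":0.01,"dz":-0.02,"spin":0.12,"jaw":0.0},
    {"dx":0.002,"dy":0.002,"dz":-0.02,"spin":0.1,"jaw":0.0},
    {"dx":0,"dy":0,"dz":-0.02,"spin":0.05,"jaw":0.0},
    {"dx":0,"dy":0,"dz":-0.01,"spin":0,"jaw":0.0},
    {"dx":0,"dy":0,"dz":0,"spin":0,"jaw":0.0},
  ],
)

```text
t: 27.43
position: [0.6057, -0.0226, 0.062]
eef_rot: [[0.376, -0.053, -0.925], [0.926, 0.036, 0.375], [0.013, -0.998, 0.062]]
wrist_force: [-0.0, -0.1, 0.6]
opening: 0.006
```

Request:
step_arm(
  increments=[
    {"dx":0,"dy":0,"dz":-0.02,"spin":0,"jaw":0.0},
    {"dx":0,"dy":0,"dz":-0.015,"spin":0,"jaw":0.0},
    {"dx":0,"dy":0,"dz":-0.01,"spin":0,"jaw":0.0},
    {"dx":0,"dy":0,"dz":0,"spin":0,"jaw":0.0},
  ],
)

```text
t: 27.77
position: [0.6054, -0.0264, 0.0192]
eef_rot: [[0.383, -0.049, -0.923], [0.924, 0.034, 0.381], [0.013, -0.998, 0.058]]
wrist_force: [-1.3, -0.1, -0.0]
opening: 0.004
```

Request:
step_arm(
  increments=[
    {"dx":0,"dy":0.003,"dz":-0.006,"spin":0,"jaw":0.0},
    {"dx":0,"dy":0.004,"dz":0,"spin":0,"jaw":0.0},
    {"dx":0,"dy":0.004,"dz":0,"spin":0,"jaw":0.0},
    {"dx":0,"dy":0.002,"dz":0,"spin":0,"jaw":0.0},
    {"dx":0,"dy":0.001,"dz":0,"spin":0,"jaw":0.0},
    {"dx":0,"dy":0,"dz":0,"spin":0,"jaw":0.0},
  ],
)

```text
t: 28.27
position: [0.6079, -0.0126, 0.0179]
eef_rot: [[0.384, -0.042, -0.922], [0.923, 0.033, 0.383], [0.014, -0.999, 0.052]]
wrist_force: [-0.3, -0.0, 0.3]
opening: 0.003
```

```bash
cat >> h.py <<'E'
def bay2(im,c=(.606,.0185)):
    w=cloud(im); c=np.array(c)
    m=(abs((w[...,0]-c[0]))<.026)&(abs(w[...,1]-c[1])<.014)&(w[...,2]>.022)&(w[...,2]<.045)
    p=w[m]; A=np.c_[p[:,:2]-c,np.ones(len(p))]; k=np.linalg.lstsq(A,p[:,2],rcond=None)[0]; print(m.sum(),"slope,z",k.round(3),im["frame"][m].mean(0).round())
E
python3 - <<'E'
from h import *
print(get_state()["position"]); bay2(get_image("top")); im=get_image("side"); bay2(np.load("s8.npy",allow_pickle=True).item(),(.606,.0235)); bay2(im,(.606,.0235))
E
```

```text
[ 0.60792461 -0.01255674  0.01786736]
0 slope,z [0. 0. 0.] [nan nan nan]
52 slope,z [ 0.254 -0.196  0.037] [141. 132. 118.]
128 slope,z [ 0.037 -0.246  0.033] [115. 109.  99.]h.py:46: RuntimeWarning: Mean of empty slice.
  p=w[m]; A=np.c_[p[:,:2]-c,np.ones(len(p))]; k=np.linalg.lstsq(A,p[:,2],rcond=None)[0]; print(m.sum(),"slope,z",k.round(3),im["frame"][m].mean(0).round())
  ret = um.true_divide(
```

Request:
step_arm(
  increments=[
    {"dx":0,"dy":0,"dz":-0.005,"spin":0,"jaw":0.0},
    {"dx":0,"dy":0.002,"dz":-0.001,"spin":0,"jaw":0.0},
    {"dx":0,"dy":0.002,"dz":0,"spin":0,"jaw":0.0},
    {"dx":0,"dy":0,"dz":0,"spin":0,"jaw":0.0},
  ],
)

```text
t: 28.7
position: [0.6081, -0.0087, 0.0114]
eef_rot: [[0.384, -0.042, -0.922], [0.923, 0.033, 0.383], [0.014, -0.999, 0.051]]
wrist_force: [0.1, -0.6, -0.2]
opening: 0.004
```

```bash
python3 - <<'E'
from h import *
im=get_image("side"); np.save("s9.npy",im,allow_pickle=True); bay2(im,(.606,.0235))
w=cloud(im); 
m=(w[...,2]>.025)&(w[...,2]<.042)&(abs(w[...,0]-.606)<.032)&(abs(w[...,1]-.022)<.03)&(im["frame"].mean(2)>75)
p=w[m]; 
for y in np.arange(-.006,.05,.004):
    k=abs(p[:,1]-y)<.002
    if k.sum()>3: print(round(y,3),k.sum(),np.median(p[k,2]).round(4),im["frame"][m][k].mean(0).round())
E
```

```text
115 slope,z [ 0.031 -0.147  0.031] [113. 106.  96.]
0.006 8 0.031 [147. 140. 131.]
0.01 15 0.0334 [132. 126. 117.]
0.014 17 0.0325 [140. 135. 126.]
0.018 16 0.031 [110. 105.  97.]
0.022 13 0.0325 [112. 107. 101.]
0.026 16 0.032 [115. 110. 105.]
0.03 10 0.0322 [110. 106. 100.]
0.034 17 0.0314 [112. 106.  97.]
0.038 9 0.0324 [105.  98.  87.]
```

Bay 2's block top is now level at 32 mm. I'm backing off and heading for the mask.

Request:
step_arm(
  increments=[
    {"dx":0,"dy":-0.01,"dz":0,"spin":0,"jaw":0.0},
    {"dx":0,"dy":-0.005,"dz":0.02,"spin":0,"jaw":0.0},
    {"dx":0,"dy":0,"dz":0.04,"spin":0,"jaw":0.0},
    {"dx":-0.02,"dy":0,"dz":0.04,"spin":0,"jaw":0.0},
    {"dx":-0.02,"dy":0.02,"dz":0.03,"spin":0,"jaw":0.0},
    {"dx":-0.02,"dy":0.035,"dz":0.01,"spin":0,"jaw":0.0},
    {"dx":0,"dy":0.04,"dz":0,"spin":0,"jaw":0.04},
    {"dx":0,"dy":0.04,"dz":0,"spin":0,"jaw":0.04},
    {"dx":0,"dy":0.04,"dz":0,"spin":0,"jaw":0.04},
    {"dx":0,"dy":0.04,"dz":0,"spin":0,"jaw":0.04},
  ],
)

```text
t: 29.58
position: [0.5452, 0.1853, 0.1581]
eef_rot: [[0.399, -0.038, -0.916], [0.917, 0.032, 0.398], [0.015, -0.999, 0.048]]
wrist_force: [0.2, -0.6, -0.1]
opening: 0.228
```

Request:
step_arm(
  increments=[
    {"dx":0,"dy":0.04,"dz":0,"spin":0,"jaw":0.04},
    {"dx":0,"dy":0.03,"dz":0,"spin":0,"jaw":0.04},
    {"dx":0,"dy":0,"dz":0.03,"spin":0,"jaw":0.04},
    {"dx":0,"dy":0,"dz":0.03,"spin":0,"jaw":0.04},
    {"dx":0,"dy":0,"dz":0,"spin":0,"jaw":0.04},
    {"dx":0,"dy":0,"dz":-0.02,"spin":0,"jaw":0.04},
    {"dx":0,"dy":0,"dz":-0.02,"spin":0,"jaw":0.04},
    {"dx":0,"dy":0,"dz":-0.02,"spin":0,"jaw":0.04},
    {"dx":0,"dy":0,"dz":0,"spin":0,"jaw":0.04},
    {"dx":0,"dy":0,"dz":0,"spin":0,"jaw":0.04},
  ],
)

```text
t: 30.42
position: [0.5465, 0.2621, 0.1607]
eef_rot: [[0.392, -0.031, -0.92], [0.92, 0.034, 0.391], [0.019, -0.999, 0.042]]
wrist_force: [0.3, -0.2, 0.4]
opening: 0.422
```

```bash
python3 - <<'E'
from h import *
im=get_image("top"); np.save("t9.npy",im,allow_pickle=True); blocks(im); bay2(im)
s=get_state(); print(s["position"],s["q"].round(2),s["eef_rot"].round(3))
E
```

```text
bay? 227 [612.9  98.7] [31.9 54. ] long axis -4.9 0.0313
bay? 230 [608.9  17.4] [31.8 54.6] long axis -2.0 0.0317
bay? 229 [598.1 -62.8] [31.6 54.8] long axis -4.3 0.0317
192 slope,z [0.023 0.004 0.032] [168. 168. 160.]
[0.54612647 0.26196348 0.16022181] [ 0.34  0.07  1.78  0.04  1.31 -2.41] [[ 0.392 -0.032 -0.919]
 [ 0.92   0.034  0.391]
 [ 0.018 -0.999  0.043]]
```

Request:
step_arm(
  increments=[
    {"dx":0,"dy":0.006,"dz":0.03,"spin":0,"jaw":0.04},
    {"dx":0,"dy":0.006,"dz":0.03,"spin":0,"jaw":0.04},
    {"dx":0,"dy":0.006,"dz":0,"spin":0,"jaw":0.04},
    {"dx":0,"dy":0.006,"dz":-0.02,"spin":0,"jaw":0.04},
    {"dx":0,"dy":0.006,"dz":-0.02,"spin":0,"jaw":0.04},
    {"dx":0,"dy":0.006,"dz":-0.02,"spin":0,"jaw":0.04},
    {"dx":0,"dy":0,"dz":0,"spin":0,"jaw":0.04},
    {"dx":0,"dy":0,"dz":0,"spin":0,"jaw":0.04},
    {"dx":0,"dy":0,"dz":0,"spin":0,"jaw":0.04},
    {"dx":0,"dy":0,"dz":0,"spin":0,"jaw":0.04},
  ],
)

```text
t: 31.3
position: [0.5514, 0.2981, 0.1718]
eef_rot: [[0.395, -0.018, -0.919], [0.918, 0.039, 0.394], [0.029, -0.999, 0.032]]
wrist_force: [-0.2, -0.5, -0.5]
opening: 0.414
```

Request:
step_arm(
  increments=[
    {"dx":0,"dy":0,"dz":0.03,"spin":0,"jaw":0.04},
    {"dx":0,"dy":0,"dz":0.03,"spin":0,"jaw":0.04},
    {"dx":0,"dy":0,"dz":0,"spin":0,"jaw":0.04},
    {"dx":0,"dy":0,"dz":-0.02,"spin":0,"jaw":0.04},
    {"dx":0,"dy":0,"dz":-0.02,"spin":0,"jaw":0.04},
    {"dx":0,"dy":0,"dz":-0.02,"spin":0,"jaw":0.04},
    {"dx":0,"dy":0,"dz":0,"spin":0,"jaw":0.04},
    {"dx":0,"dy":0,"dz":0,"spin":0,"jaw":0.04},
    {"dx":0,"dy":0,"dz":0,"spin":0,"jaw":0.04},
    {"dx":0,"dy":0,"dz":0,"spin":0,"jaw":0.04},
  ],
)

```text
t: 32.13
position: [0.5569, 0.2972, 0.1859]
eef_rot: [[0.397, 0.002, -0.918], [0.917, 0.046, 0.396], [0.043, -0.999, 0.017]]
wrist_force: [-0.2, -0.5, 0.7]
opening: 0.418
```

Request:
step_arm(
  increments=[
    {"dx":0,"dy":0,"dz":0,"spin":-0.12,"jaw":0.04},
    {"dx":0,"dy":0,"dz":0,"spin":-0.12,"jaw":0.04},
    {"dx":0,"dy":0,"dz":0,"spin":-0.12,"jaw":0.04},
    {"dx":0,"dy":0,"dz":0,"spin":-0.12,"jaw":0.04},
    {"dx":0,"dy":0,"dz":0,"spin":-0.12,"jaw":0.04},
    {"dx":0,"dy":0,"dz":0,"spin":-0.12,"jaw":0.04},
    {"dx":0,"dy":0,"dz":0,"spin":-0.12,"jaw":0.04},
    {"dx":0,"dy":0,"dz":0,"spin":-0.12,"jaw":0.04},
    {"dx":0,"dy":0,"dz":0,"spin":-0.12,"jaw":0.04},
    {"dx":0,"dy":0,"dz":0,"spin":-0.12,"jaw":0.04},
  ],
)

```text
t: 32.97
position: [0.5634, 0.2991, 0.2016]
eef_rot: [[0.994, 0.064, 0.085], [-0.085, 0.01, 0.996], [0.063, -0.998, 0.016]]
wrist_force: [-0.4, -0.3, 0.8]
opening: 0.424
```

Request:
step_arm(
  increments=[
    {"dx":0,"dy":0,"dz":0,"spin":-0.12,"jaw":0.04},
    {"dx":0,"dy":0,"dz":0,"spin":-0.12,"jaw":0.04},
    {"dx":0,"dy":0,"dz":0,"spin":-0.12,"jaw":0.04},
    {"dx":0,"dy":0,"dz":0,"spin":-0.12,"jaw":0.04},
    {"dx":0,"dy":0,"dz":0,"spin":-0.12,"jaw":0.04},
    {"dx":0,"dy":0,"dz":0,"spin":-0.12,"jaw":0.04},
    {"dx":0,"dy":0,"dz":0,"spin":-0.12,"jaw":0.04},
    {"dx":0,"dy":0,"dz":0,"spin":-0.12,"jaw":0.04},
    {"dx":0,"dy":0,"dz":0,"spin":-0.12,"jaw":0.04},
    {"dx":0,"dy":0,"dz":0,"spin":0,"jaw":0.04},
  ],
)

```text
t: 33.8
position: [0.5691, 0.302, 0.2179]
eef_rot: [[0.349, 0.058, 0.936], [-0.935, -0.054, 0.352], [0.071, -0.997, 0.035]]
wrist_force: [-0.8, -0.9, 0.6]
opening: 0.42
```

```bash
python3 - <<'E'
from h import *
im=get_image("side"); np.save("s10.npy",im,allow_pickle=True)
for n in("side0.npy","s10.npy"):
    i=np.load(n,allow_pickle=True).item(); w=cloud(i)
    for lo,hi in((.047,.058),(-.002,.012)):
        m=(w[...,2]>lo)&(w[...,2]<hi)&(abs(w[...,0]-.534)<.06)&(abs(w[...,1]-.318)<.06)&(i["frame"].mean(2)<60 if lo>.02 else True)
        if m.sum()>10: print(n,lo,m.sum(),np.round(cv2.minAreaRect((w[m][:,:2]*1000).astype(np.float32))[0],1),cv2.minAreaRect((w[m][:,:2]*1000).astype(np.float32))[1:])
i=np.load("top0.npy",allow_pickle=True).item(); w=cloud(i); z=w[...,2]
# mask plate hole centres from top0 : plate outline
m=(z>.042)&(z<.06)&(abs(w[...,0]-.534)<.06)&(abs(w[...,1]-.318)<.06)
p=w[m][:,:2]*1000; print(np.median(p,0),p.mean(0),cv2.minAreaRect(p.astype(np.float32)))
E
```

```text
side0.npy 0.047 159 [534.5 321.9] ((24.573320388793945, 73.78253173828125), 6.8803253173828125)
side0.npy -0.002 1067 [533.9 318. ] ((119.74056243896484, 119.82662963867188), 0.007514301221817732)
s10.npy 0.047 168 [533.8 322.8] ((24.82248878479004, 72.67340087890625), 6.698489189147949)
s10.npy -0.002 1080 [533.8 317.9] ((119.61363983154297, 119.98126983642578), 89.66925048828125)
[534.13156706 317.98091335] [534.27195342 317.88791839] ((533.9745483398438, 318.1493225097656), (22.657100677490234, 70.23250579833984), 7.647823333740234)
```

Request:
step_arm(
  increments=[
    {"dx":-0.018,"dy":0.008,"dz":-0.03,"spin":-0.1,"jaw":0.05},
    {"dx":-0.018,"dy":0.008,"dz":-0.03,"spin":-0.1,"jaw":0.05},
    {"dx":0,"dy":0,"dz":-0.03,"spin":-0.03,"jaw":0.05},
    {"dx":-0.001,"dy":0,"dz":-0.02,"spin":0,"jaw":0.05},
    {"dx":0,"dy":0,"dz":0,"spin":0,"jaw":0.05},
  ],
)

```text
t: 34.27
position: [0.5343, 0.3199, 0.113]
eef_rot: [[0.133, 0.059, 0.989], [-0.989, -0.061, 0.137], [0.068, -0.996, 0.05]]
wrist_force: [-0.3, 0.6, -0.4]
opening: 0.524
```

Request:
step_arm(
  increments=[
    {"dx":0,"dy":-0.001,"dz":-0.03,"spin":-0.01,"jaw":0.05},
    {"dx":0,"dy":0,"dz":-0.025,"spin":0,"jaw":0.05},
    {"dx":-0.001,"dy":0,"dz":-0.02,"spin":0,"jaw":0.05},
    {"dx":0,"dy":0,"dz":0,"spin":0,"jaw":0.05},
  ],
)

```text
t: 34.6
position: [0.5368, 0.3203, 0.0424]
eef_rot: [[0.133, 0.066, 0.989], [-0.989, -0.057, 0.137], [0.066, -0.996, 0.058]]
wrist_force: [-1.3, -1.2, -1.2]
opening: 0.527
```

Request:
step_arm(
  increments=[
    {"dx":-0.003,"dy":-0.002,"dz":-0.015,"spin":0,"jaw":0.05},
    {"dx":0,"dy":0,"dz":-0.01,"spin":0,"jaw":0.05},
    {"dx":0,"dy":0,"dz":-0.004,"spin":0,"jaw":0.05},
    {"dx":0,"dy":0,"dz":0,"spin":0,"jaw":0.01},
    {"dx":0,"dy":0,"dz":0,"spin":0,"jaw":0.01},
    {"dx":0,"dy":0,"dz":0,"spin":0,"jaw":0.01},
    {"dx":0,"dy":0,"dz":0,"spin":0,"jaw":0.01},
    {"dx":0,"dy":0,"dz":0,"spin":0,"jaw":0.01},
    {"dx":0,"dy":0,"dz":0,"spin":0,"jaw":0.01},
  ],
  force=50,
)

```text
t: 35.35
position: [0.5413, 0.3216, 0.0247]
eef_rot: [[0.138, 0.079, 0.987], [-0.989, -0.05, 0.142], [0.061, -0.996, 0.072]]
wrist_force: [-0.2, -0.5, -3.8]
opening: 0.221
```

Request:
step_arm(
  increments=[
    {"dx":0,"dy":0,"dz":0.01,"spin":0,"jaw":0.01},
    {"dx":0,"dy":0,"dz":0.02,"spin":0,"jaw":0.01},
    {"dx":0,"dy":0,"dz":0.02,"spin":0,"jaw":0.01},
    {"dx":0,"dy":0,"dz":0.02,"spin":0,"jaw":0.01},
    {"dx":0,"dy":0,"dz":0.01,"spin":0,"jaw":0.01},
    {"dx":0,"dy":0,"dz":0,"spin":0,"jaw":0.01},
  ],
)

```text
t: 35.85
position: [0.5374, 0.3197, 0.1055]
eef_rot: [[0.138, 0.072, 0.988], [-0.988, -0.054, 0.142], [0.063, -0.996, 0.063]]
wrist_force: [-0.1, -0.0, -3.8]
opening: 0.221
```

```bash
cat >> h.py <<'E'
def plate(im,c,zlo,zhi,rad=.17,show=True):
    w=cloud(im); f=im["frame"]; hsv=cv2.cvtColor(f,cv2.COLOR_RGB2HSV)
    m=(w[...,2]>zlo)&(w[...,2]<zhi)&(hsv[...,1]<40)&(f.mean(2)>60)&(np.hypot(w[...,0]-c[0],w[...,1]-c[1])<rad)
    n,l,st,_=cv2.connectedComponentsWithStats(m.astype(np.uint8)); k=1+np.argmax(st[1:,4]); p=w[l==k]
    A=np.c_[p[:,:2]-c,np.ones(len(p))]
    s=np.linalg.lstsq(A,p[:,2],rcond=None)[0]; res=p[:,2]-A@s; g=abs(res)<.006; s=np.linalg.lstsq(A[g],p[g,2],rcond=None)[0]
    r=cv2.minAreaRect((p[g][:,:2]*1000).astype(np.float32)); print("plate",len(p),"slope/z",s.round(3),"rect",np.round(r[0],1),np.round(r[1],1),round(r[2],1))
E
python3 - <<'E'
from h import *
s=get_state(); print(s["opening"],s["wrist_force"],s["wrist_torque"])
im=get_image("side"); np.save("s11.npy",im,allow_pickle=True); plate(im,[.54,.32],.04,.14)
save(im,"v11.png",(130,180,330,330),4)
E
```

```text
0.22058032304408448 [-0.07851278 -0.02503383 -3.76697467] [ 0.06579273 -0.04733052 -0.06319737]
plate 1715 slope/z [-0.007 -0.002  0.086] rect [535.6 319.9] [103.6 271.2] 7.7
```

View pics/v11.png

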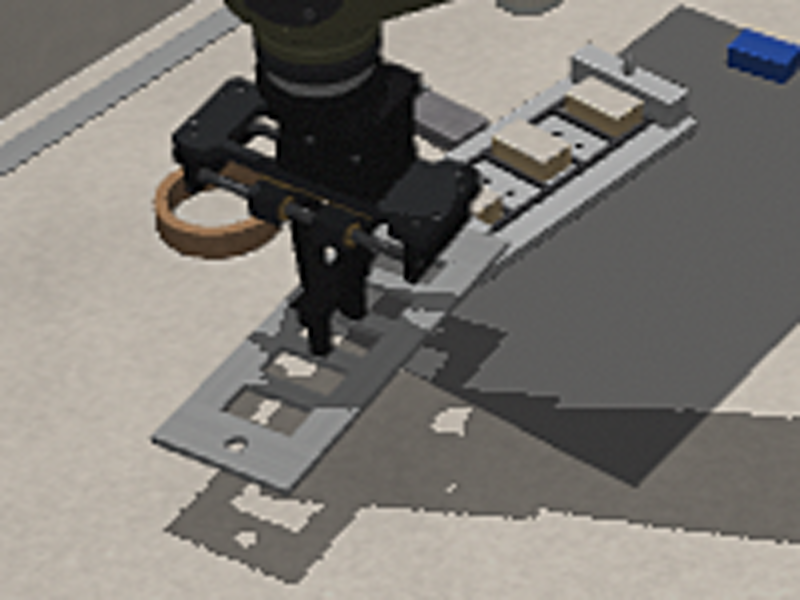

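Request:
step_arm(
  increments=[
    {"dx":0.004,"dy":-0.015,"dz":0.005,"spin":-0.02,"jaw":0.01},
    {"dx":0.007,"dy":-0.028,"dz":0,"spin":-0.02,"jaw":0.01},
    {"dx":0.007,"dy":-0.03,"dz":0,"spin":-0.025,"jaw":0.01},
    {"dx":0.007,"dy":-0.03,"dz":0,"spin":-0.025,"jaw":0.01},
    {"dx":0.007,"dy":-0.03,"dz":0,"spin":-0.025,"jaw":0.01},
    {"dx":0.007,"dy":-0.03,"dz":0,"spin":-0.025,"jaw":0.01},
    {"dx":0.007,"dy":-0.03,"dz":0,"spin":-0.025,"jaw":0.01},
    {"dx":0.007,"dy":-0.03,"dz":0,"spin":-0.025,"jaw":0.01},
    {"dx":0.007,"dy":-0.025,"dz":0,"spin":-0.02,"jaw":0.01},
    {"dx":0.005,"dy":-0.015,"dz":0,"spin":0,"jaw":0.01},
  ],
)

```text
t: 36.73
position: [0.5942, 0.0411, 0.0971]
eef_rot: [[-0.078, 0.038, 0.996], [-0.995, -0.073, -0.075], [0.069, -0.997, 0.044]]
wrist_force: [0.9, -0.5, -3.9]
opening: 0.221
```

```bash
python3 - <<'E'
from h import *
s=get_state(); print(s["opening"],s["wrist_force"].round(1),s["position"],s["eef_rot"].round(3))
im=np.load("top0.npy",allow_pickle=True).item()
for h in(.046,.054): 
    a=ray(im,325,208,h);b=ray(im,238.7,201.2,h); print(h,a*1000,b*1000,(a+b)*500,np.degrees(np.arctan2(*(b-a)[1::-1])),np.linalg.norm(b-a))
E
```

```text
0.2214141980900305 [ 0.9 -0.5 -3.9] [0.59424241 0.04110833 0.09709014] [[-0.078  0.038  0.996]
 [-0.995 -0.073 -0.075]
 [ 0.069 -0.997  0.044]]
0.046 [593.68754251 -94.31270706  46.        ] [612.71945992 129.96489886  46.        ] [603.20350121  17.8260959   46.        ] 85.14957212360302 0.22508366976797967
0.054 [591.87966138 -93.62738467  54.        ] [610.78269703 129.13144148  54.        ] [601.3311792  17.7520284  54.       ] 85.14957212360301 0.22355943144297044
```

Request:
step_arm(
  increments=[
    {"dx":0.006,"dy":-0.007,"dz":0,"spin":0,"jaw":0.01},
    {"dx":0.005,"dy":-0.005,"dz":0,"spin":0,"jaw":0.01},
    {"dx":0,"dy":0,"dz":0,"spin":0,"jaw":0.01},
    {"dx":0,"dy":0,"dz":0,"spin":0,"jaw":0.01},
  ],
)

```text
t: 37.07
position: [0.6038, 0.0235, 0.0928]
eef_rot: [[-0.084, 0.031, 0.996], [-0.994, -0.073, -0.082], [0.071, -0.997, 0.037]]
wrist_force: [-0.8, 1.4, -2.9]
opening: 0.221
```

```bash
python3 - <<'E'
from h import *
s=get_state(); print(s["opening"],s["wrist_force"].round(1),s["position"].round(4),s["eef_rot"].round(3))
im=get_image("side"); np.save("s12.npy",im,allow_pickle=True); plate(im,[.605,.02],.062,.12)
it=get_image("top"); np.save("t12.npy",it,allow_pickle=True); plate(it,[.605,.02],.062,.1)
a=cv2.resize(im["frame"][170:270,200:330],(520,400),interpolation=cv2.INTER_CUBIC); b=cv2.resize(it["frame"][165:245,215:345],(520,320)); 
cv2.imwrite("pics/v12.png",cv2.resize(np.vstack([a,b])[:,:,::-1],None,fx=.82,fy=.82))
E
```

```text
0.2210092955801212 [-0.8  1.4 -2.9] [0.6038 0.0235 0.0928] [[-0.084  0.031  0.996]
 [-0.994 -0.073 -0.082]
 [ 0.071 -0.997  0.037]]
plate 1208 slope/z [-0.038 -0.005  0.074] rect [601.7  25.5] [271.9 107.2] 84.6
plate 1056 slope/z [-0.038 -0.007  0.074] rect [594.6 -64.2] [ 92.6 101.6] 86.0
```

View pics/v12.png

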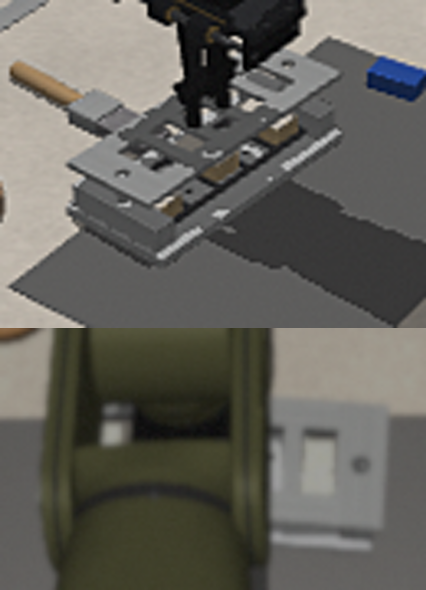

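```bash
cat >> h.py <<'E'
def hole(im,c0,h):
    # dark hole centre near predicted world point c0 at height h
    g=255-cv2.cvtColor(im["frame"],cv2.COLOR_RGB2GRAY).astype(np.float32); x=im["mtx"]@(im["R"]@np.r_[c0,h]+im["t"]); u,v=x[:2]/x[2]
    p=cv2.resize(cv2.getRectSubPix(g,(13,13),(float(u),float(v))),None,fx=4,fy=4,interpolation=cv2.INTER_CUBIC); p=np.clip(p-np.percentile(p,60)-15,0,None)
    yy,xx=np.mgrid[:52,:52]; du=((xx*p).sum()/p.sum()-25.5)/4; dv=((yy*p).sum()/p.sum()-25.5)/4
    return (u+du,v+dv),ray(im,u+du,v+dv,h)[:2]*1000
E
python3 - <<'E'
from h import *
it=np.load("t12.npy",allow_pickle=True).item()
print(hole(it,[.593,-.0915],.072), ray(it,324.75,206.2,.072)*1000)
i0=np.load("top0.npy",allow_pickle=True).item()
for c in([.595,-.0951],[.6146,.1311]): print("dowel",hole(i0,c,.046))
E
```

```text
((np.float64(324.34510963148966), np.float64(206.2027803373084)), array([592.49735504, -90.52142634])) [592.50055703 -91.54963753  72.        ]
dowel ((np.float64(327.1903486542602), np.float64(207.71359800386688)), array([ 594.4271119, -100.0114689]))
dowel ((np.float64(239.1704320972792), np.float64(200.2542286000147)), array([615.24841627, 128.78330694]))
```

Request:
step_arm(
  increments=[
    {"dx":0.003,"dy":-0.004,"dz":-0.003,"spin":0,"jaw":0.01},
    {"dx":0,"dy":0,"dz":-0.001,"spin":0,"jaw":0.01},
    {"dx":0,"dy":0,"dz":0,"spin":0,"jaw":0.01},
  ],
)

```text
t: 37.42
position: [0.6067, 0.0224, 0.0887]
eef_rot: [[-0.08, 0.032, 0.996], [-0.994, -0.073, -0.077], [0.07, -0.997, 0.037]]
wrist_force: [0.1, 0.0, -2.6]
opening: 0.221
```

```bash
python3 - <<'E'
from h import *
s=get_state(); z=s["position"][2]; print(s["opening"],s["wrist_force"].round(1),s["position"].round(4),s["eef_rot"][2].round(3))
im=get_image("side"); plate(im,[.605,.02],z-.034,z+.01)
it=get_image("top"); plate(it,[.605,.02],z-.03,z); print(hole(it,[.595,-.0951],z-.0225))
E
```

```text
0.22104579583662853 [ 0.1  0.  -2.6] [0.6067 0.0224 0.0887] [ 0.07  -0.997  0.037]
plate 1201 slope/z [-0.036 -0.005  0.07 ] rect [605.7  24.6] [272.6 110. ] 85.9
plate 1057 slope/z [-0.037 -0.001  0.07 ] rect [598.3 -66.3] [ 91.5 101.4] 85.7
((np.float64(325.0086286276934), np.float64(205.09730188903427)), array([596.72117472, -92.76481238]))
```

Request:
step_arm(
  increments=[
    {"dx":-0.001,"dy":-0.0025,"dz":-0.003,"spin":-0.006,"jaw":0.01},
    {"dx":0,"dy":0,"dz":-0.002,"spin":0,"jaw":0.01},
    {"dx":0,"dy":0,"dz":0,"spin":0,"jaw":0.01},
  ],
)

```text
t: 37.77
position: [0.6057, 0.0201, 0.0838]
eef_rot: [[-0.086, 0.032, 0.996], [-0.994, -0.073, -0.083], [0.07, -0.997, 0.038]]
wrist_force: [-0.1, 0.0, -3.5]
opening: 0.221
```

```bash
python3 - <<'E'
from h import *
s=get_state(); z=s["position"][2]; print(s["opening"],s["wrist_force"].round(1),s["position"].round(4),s["eef_rot"][2].round(3))
im=get_image("side"); plate(im,[.605,.02],z-.034,z+.01)
it=get_image("top"); plate(it,[.605,.02],z-.03,z); print(hole(it,[.595,-.0951],z-.0225))
E
```

```text
0.22056491264963357 [-0.1  0.  -3.5] [0.6057 0.0201 0.0838] [ 0.07  -0.997  0.038]
plate 1194 slope/z [-0.037 -0.004  0.065] rect [604.2  21.1] [273.4 108.9] 85.5
plate 1046 slope/z [-0.036 -0.011  0.065] rect [596.6 -68.3] [ 91.2 101.2] 85.2
((np.float64(325.4479247616899), np.float64(206.10536463133178)), array([595.19523169, -94.25186051]))
```

Request:
step_arm(
  increments=[
    {"dx":0,"dy":-0.001,"dz":-0.003,"spin":0,"jaw":0.01},
    {"dx":0,"dy":0,"dz":-0.003,"spin":0,"jaw":0.01},
    {"dx":0,"dy":0,"dz":-0.003,"spin":0,"jaw":0.01},
    {"dx":0,"dy":0,"dz":0,"spin":0,"jaw":0.01},
  ],
)

```text
t: 38.2
position: [0.6061, 0.0188, 0.0746]
eef_rot: [[-0.086, 0.033, 0.996], [-0.994, -0.073, -0.083], [0.07, -0.997, 0.039]]
wrist_force: [0.4, 0.8, -3.2]
opening: 0.222
```

Request:
step_arm(
  increments=[
    {"dx":-0.0005,"dy":0,"dz":-0.003,"spin":0,"jaw":0.01},
    {"dx":0,"dy":0,"dz":-0.003,"spin":0,"jaw":0.01},
    {"dx":0,"dy":0,"dz":-0.002,"spin":0,"jaw":0.01},
    {"dx":0,"dy":0,"dz":0,"spin":0,"jaw":0.01},
  ],
)

```text
t: 38.53
position: [0.6068, 0.0193, 0.0664]
eef_rot: [[-0.086, 0.036, 0.996], [-0.994, -0.072, -0.083], [0.069, -0.997, 0.042]]
wrist_force: [0.4, -0.1, -3.2]
opening: 0.22
```

Request:
step_arm(
  increments=[
    {"dx":0,"dy":0,"dz":-0.002,"spin":0,"jaw":0.01},
    {"dx":0,"dy":0,"dz":-0.001,"spin":0,"jaw":0.01},
    {"dx":0,"dy":0,"dz":0,"spin":0,"jaw":0.03},
    {"dx":0,"dy":0,"dz":0,"spin":0,"jaw":0.05},
    {"dx":0,"dy":0,"dz":0,"spin":0,"jaw":0.05},
    {"dx":0,"dy":0,"dz":0,"spin":0,"jaw":0.05},
  ],
)

```text
t: 39.03
position: [0.6081, 0.0188, 0.0657]
eef_rot: [[-0.086, 0.038, 0.996], [-0.994, -0.074, -0.083], [0.07, -0.997, 0.045]]
wrist_force: [-1.0, -0.4, 0.1]
opening: 0.443
```

Request:
step_arm(
  increments=[
    {"dx":0,"dy":0,"dz":0.02,"spin":0,"jaw":0.05},
    {"dx":0,"dy":0,"dz":0.03,"spin":0,"jaw":0.05},
    {"dx":0,"dy":0,"dz":0.04,"spin":0,"jaw":0.05},
    {"dx":-0.03,"dy":-0.02,"dz":0.01,"spin":0,"jaw":0.09},
    {"dx":-0.02,"dy":-0.035,"dz":0,"spin":0,"jaw":0.09},
    {"dx":-0.01,"dy":-0.035,"dz":0,"spin":0,"jaw":0.09},
    {"dx":-0.01,"dy":-0.035,"dz":0,"spin":0,"jaw":0.09},
    {"dx":-0.01,"dy":-0.035,"dz":0,"spin":0,"jaw":0.095},
    {"dx":-0.01,"dy":-0.035,"dz":0,"spin":0,"jaw":0.095},
    {"dx":0,"dy":-0.035,"dz":0,"spin":0,"jaw":0.095},
  ],
)

```text
t: 39.87
position: [0.5165, -0.2146, 0.1765]
eef_rot: [[-0.074, 0.052, 0.996], [-0.995, -0.078, -0.07], [0.074, -0.996, 0.057]]
wrist_force: [1.4, 0.3, 0.3]
opening: 0.955
```

```bash
python3 - <<'E'
from h import *
it=get_image("top"); np.save("t13.npy",it,allow_pickle=True); plate(it,[.605,.02],.034,.056)
im=get_image("side"); plate(im,[.605,.02],.034,.056)
a=cv2.resize(im["frame"][170:260,200:330],(520,360),interpolation=cv2.INTER_CUBIC); b=cv2.resize(it["frame"][170:240,220:350],(520,280),interpolation=cv2.INTER_CUBIC)
cv2.imwrite("pics/v13.png",cv2.resize(np.vstack([a,b])[:,:,::-1],None,fx=.9,fy=.9))
E
```

```text
plate 2833 slope/z [ 0.001 -0.001  0.043] rect [605.4  18.2] [265.9 103.4] 85.3
plate 1299 slope/z [ 0.002 -0.     0.044] rect [605.7  21.9] [273.2 108.2] 85.6
```

View pics/v13.png

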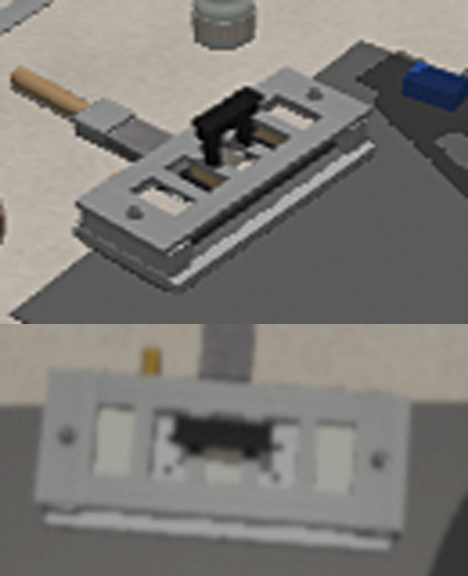

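Mask is home: level, top at 43.5 mm and centred on the bed. The last job is turning the ring to HOLD.

Request:
step_arm(
  increments=[
    {"dx":-0.004,"dy":-0.03,"dz":0,"spin":0,"jaw":0.095},
    {"dx":-0.004,"dy":-0.03,"dz":0,"spin":0,"jaw":0.095},
    {"dx":-0.004,"dy":-0.03,"dz":0,"spin":0,"jaw":0.095},
    {"dx":-0.003,"dy":-0.02,"dz":0,"spin":0,"jaw":0.095},
    {"dx":0,"dy":-0.003,"dz":-0.01,"spin":0,"jaw":0.095},
    {"dx":0,"dy":0,"dz":-0.01,"spin":0,"jaw":0.095},
    {"dx":0,"dy":0,"dz":0,"spin":0,"jaw":0.095},
  ],
  force=30,
)

```text
t: 40.55
position: [0.5036, -0.333, 0.1577]
eef_rot: [[-0.08, 0.057, 0.995], [-0.994, -0.08, -0.075], [0.075, -0.995, 0.063]]
wrist_force: [-0.7, 0.4, -0.4]
opening: 1.002
```

Request:
step_arm(
  increments=[
    {"dx":0,"dy":-0.015,"dz":-0.01,"spin":0,"jaw":0.095},
    {"dx":0,"dy":-0.01,"dz":-0.01,"spin":0,"jaw":0.095},
    {"dx":0,"dy":0,"dz":-0.015,"spin":0,"jaw":0.095},
    {"dx":0,"dy":0,"dz":-0.015,"spin":0,"jaw":0.095},
    {"dx":0,"dy":0,"dz":0,"spin":0,"jaw":0.095},
  ],
)

```text
t: 40.97
position: [0.5053, -0.3519, 0.1033]
eef_rot: [[-0.073, 0.057, 0.996], [-0.995, -0.076, -0.069], [0.072, -0.996, 0.062]]
wrist_force: [-0.8, 0.7, -1.7]
opening: 1.002
```

Request:
step_arm(
  increments=[
    {"dx":-0.002,"dy":-0.006,"dz":-0.005,"spin":0,"jaw":0.095},
    {"dx":0,"dy":0,"dz":-0.015,"spin":0,"jaw":0.095},
    {"dx":0,"dy":0,"dz":-0.015,"spin":0,"jaw":0.095},
    {"dx":0,"dy":0,"dz":-0.01,"spin":0,"jaw":0.095},
    {"dx":0,"dy":0,"dz":0,"spin":0,"jaw":0.095},
  ],
)

```text
t: 41.38
position: [0.505, -0.3566, 0.0579]
eef_rot: [[-0.069, 0.059, 0.996], [-0.995, -0.077, -0.064], [0.073, -0.995, 0.064]]
wrist_force: [-0.0, 0.3, 0.4]
opening: 1.0
```

Request:
step_arm(
  increments=[
    {"dx":-0.002,"dy":-0.001,"dz":-0.008,"spin":0,"jaw":0.095},
    {"dx":0,"dy":0,"dz":-0.007,"spin":0,"jaw":0.095},
    {"dx":0,"dy":0,"dz":-0.003,"spin":0,"jaw":0.075},
    {"dx":0,"dy":0,"dz":0,"spin":0,"jaw":0.065},
  ],
)

```text
t: 41.72
position: [0.504, -0.3583, 0.0404]
eef_rot: [[-0.068, 0.061, 0.996], [-0.995, -0.078, -0.064], [0.074, -0.995, 0.066]]
wrist_force: [0.6, -0.3, -0.3]
opening: 0.911
```

Request:
step_arm(
  increments=[
    {"dx":0,"dy":0,"dz":-0.002,"spin":0,"jaw":0.05},
    {"dx":0,"dy":0,"dz":0,"spin":0,"jaw":0.05},
    {"dx":0,"dy":0,"dz":0,"spin":0,"jaw":0.05},
    {"dx":0,"dy":0,"dz":0,"spin":0,"jaw":0.05},
    {"dx":0,"dy":0,"dz":0,"spin":0,"jaw":0.05},
    {"dx":0,"dy":0,"dz":0,"spin":0,"jaw":0.05},
  ],
)

```text
t: 42.22
position: [0.502, -0.3587, 0.0388]
eef_rot: [[-0.067, 0.056, 0.996], [-0.995, -0.078, -0.063], [0.075, -0.995, 0.061]]
wrist_force: [1.4, 0.8, -1.6]
opening: 0.625
```

Request:
step_arm(
  increments=[
    {"dx":0,"dy":0,"dz":0,"spin":-0.12,"jaw":0.05},
    {"dx":0,"dy":0,"dz":0,"spin":-0.12,"jaw":0.05},
    {"dx":0,"dy":0,"dz":0,"spin":-0.12,"jaw":0.05},
    {"dx":0,"dy":0,"dz":0,"spin":-0.12,"jaw":0.05},
    {"dx":0,"dy":0,"dz":0,"spin":-0.12,"jaw":0.05},
    {"dx":0,"dy":0,"dz":0,"spin":-0.12,"jaw":0.05},
    {"dx":0,"dy":0,"dz":0,"spin":-0.12,"jaw":0.05},
    {"dx":0,"dy":0,"dz":0,"spin":-0.12,"jaw":0.05},
    {"dx":0,"dy":0,"dz":0,"spin":-0.12,"jaw":0.05},
    {"dx":0,"dy":0,"dz":0,"spin":-0.1,"jaw":0.05},
  ],
)

```text
t: 43.05
position: [0.4985, -0.3575, 0.0388]
eef_rot: [[-0.959, -0.061, 0.276], [-0.271, -0.075, -0.96], [0.079, -0.995, 0.055]]
wrist_force: [-1.7, 0.7, 0.5]
opening: 0.625
```

Request:
step_arm(
  increments=[
    {"dx":0,"dy":0,"dz":0,"spin":-0.12,"jaw":0.05},
    {"dx":0,"dy":0,"dz":0,"spin":-0.12,"jaw":0.05},
    {"dx":0,"dy":0,"dz":0,"spin":-0.1,"jaw":0.05},
    {"dx":0,"dy":0,"dz":0,"spin":0,"jaw":0.05},
  ],
)

```text
t: 43.38
position: [0.498, -0.3564, 0.0388]
eef_rot: [[-0.993, -0.086, -0.078], [0.082, -0.047, -0.996], [0.082, -0.995, 0.054]]
wrist_force: [-1.5, 0.0, 0.2]
opening: 0.623
```

Request:
step_arm(
  increments=[
    {"dx":0,"dy":0,"dz":0,"spin":-0.02,"jaw":0.05},
    {"dx":0,"dy":0,"dz":0,"spin":0,"jaw":0.095},
    {"dx":0,"dy":0,"dz":0,"spin":0,"jaw":0.095},
    {"dx":0,"dy":0,"dz":0,"spin":0,"jaw":0.095},
    {"dx":0,"dy":0,"dz":0,"spin":0,"jaw":0.095},
    {"dx":0,"dy":0,"dz":0,"spin":0,"jaw":0.095},
    {"dx":0,"dy":0,"dz":0.01,"spin":0,"jaw":0.095},
    {"dx":0,"dy":0,"dz":0.03,"spin":0,"jaw":0.095},
    {"dx":0,"dy":0,"dz":0.04,"spin":0,"jaw":0.095},
    {"dx":0,"dy":0,"dz":0.04,"spin":0,"jaw":0.095},
  ],
)

```text
t: 44.22
position: [0.4927, -0.3515, 0.1528]
eef_rot: [[-0.991, -0.1, -0.089], [0.093, -0.034, -0.995], [0.096, -0.994, 0.043]]
wrist_force: [0.7, -0.7, 0.5]
opening: 0.996
```

Request:
step_arm(
  increments=[
    {"dx":-0.02,"dy":0.02,"dz":0.03,"spin":0,"jaw":0.095},
    {"dx":-0.02,"dy":0.035,"dz":0.01,"spin":0,"jaw":0.095},
    {"dx":-0.02,"dy":0.035,"dz":0,"spin":0,"jaw":0.095},
    {"dx":-0.01,"dy":0.04,"dz":0,"spin":0,"jaw":0.095},
    {"dx":0,"dy":0.04,"dz":0,"spin":0,"jaw":0.095},
    {"dx":0,"dy":0.04,"dz":0,"spin":0,"jaw":0.095},
    {"dx":0,"dy":0.04,"dz":0,"spin":0,"jaw":0.095},
    {"dx":0,"dy":0.04,"dz":0,"spin":0,"jaw":0.095},
    {"dx":0,"dy":0,"dz":0,"spin":0,"jaw":0.095},
    {"dx":0,"dy":0,"dz":0,"spin":0,"jaw":0.095},
  ],
)

```text
t: 45.05
position: [0.4248, -0.0561, 0.2195]
eef_rot: [[-0.994, -0.063, -0.092], [0.095, -0.052, -0.994], [0.058, -0.997, 0.058]]
wrist_force: [-0.2, -1.1, -0.2]
opening: 0.996
```

```bash
python3 - <<'E'
from h import *
it=get_image("top"); np.save("t14.npy",it,allow_pickle=True); i0=np.load("top0.npy",allow_pickle=True).item()
print(ringline(it)); plate(it,[.605,.02],.034,.056); plate(get_image("side"),[.605,.02],.034,.056)
# trim compare and white-face patches through windows
a=i0["frame"][225:252,420:446].mean(2); b=it["frame"][225:252,420:446].mean(2)
K=it["mtx"]
x=K@(it["R"]@np.array([.5022,-.3573,.083])+it["t"]); u,v=(x[:2]/x[2]).round().astype(int)
for n,i in(("start",i0),("now",it)): print(n); print(i["frame"][v-4:v+5,u-5:u+6].mean(2).round().astype(int))
s=get_state(); print(s["t"],s["position"],s["wrist_force"].round(1))
E
```

```text
[(111, -35), (103, -40), (93, -30), (81, -45), (66, -50), (65, -25), (62, -70), (61, -60), (61, -65), (60, -55), (59, -75), (57, -80)]
plate 2107 slope/z [-0.    -0.001  0.043] rect [605.9  18. ] [266.  102.6] 85.6
plate 1244 slope/z [0.    0.001 0.044] rect [605.8  20. ] [272.3 108. ] 85.3
start
[[ 30  36  52  72  81  86  80  69  48  36  31]
 [ 35  59  88 110 116 119 115 105  84  54  32]
 [ 48  84 117 132 134 134 132 126 111  80  47]
 [ 61  95 124 130 131 132 136 133 126 106  78]
 [ 57  84 102 107 110 122 134 137 134 124 105]
 [ 58  78  93 102 110 120 135 138 138 126 104]
 [ 62  88 112 125 128 134 139 141 138 122  84]
 [ 57  84 113 132 140 142 142 142 132 108  64]
 [ 48  65  91 120 133 136 136 130 113  84  49]]
now
[[ 31  39  58  77  87 101 116 117  82  47  33]
 [ 35  62  96 118 125 131 136 126  96  59  35]
 [ 54  89 126 142 145 144 146 140 121  86  48]
 [ 64 102 132 141 140 144 144 144 136 112  67]
 [ 65  90 110 115 120 130 144 146 143 127  82]
 [ 63  83 100 111 117 129 146 150 147 132  84]
 [ 68  96 121 134 139 143 150 151 146 129  81]
 [ 63  90 120 142 149 152 153 151 141 117  70]
 [ 53  70  96 128 143 147 146 140 123  90  51]]
45.15 [ 0.42489413 -0.05754752  0.21931054] [ 0.2 -0.3 -0.8]
```

```bash
python3 - <<'E'
from h import *
it=np.load("t14.npy",allow_pickle=True).item(); w=cloud(it)
C=np.array([.6048,.018]); ay=np.array([.0863,.9963]); ex=np.array([.9963,-.0863])
for k in(-80,-40,0,40,80):
    c=C+ay*k/1000-ex*.02; m=np.hypot(w[...,0]-c[0],w[...,1]-c[1])<.007; print(k,np.median(w[m][:,2]).round(4),it["frame"][m].mean(0).round())
print(sign_off())
E
```

```text
-80 nan [nan nan nan]
-40 nan [nan nan nan]
0 0.0314 [145. 145. 139.]
40 0.0104 [140. 140. 140.]
80 0.0318 [154. 153. 146.]
the job is handed in; nothing more can be done
None
  return _methods._mean(a, axis=axis, dtype=dtype,
  ret = ret.dtype.type(ret / rcount)
<stdin>:5: RuntimeWarning: Mean of empty slice.
  ret = um.true_divide(
```

I turned the ring to OFF, put the three blocks in bays 0, 2 and 4 with the white faces up, lowered the mask onto both dowels, and turned the ring to HOLD. I handed the job in at 45 s, and no verdict came back.

**Mended on the way**
- **First ring grip:** it missed, because the real fingertips sit about 19 mm further back than stated. The ring did not move, and I gripped again lower.
- **Block in bay 2:** it first sat tilted on a rib, about 0.19 rad. I pushed it flat with closed fingers.

**Last checks**
- **Ring:** the line was at about -36°, with HOLD at -33.5° to -36.5°. At OFF it had been about 60°, with the stud at about 57°.
- **Mask:** level, with its top at 43–44 mm, so it is down on the rails. Its centre was within about 1 mm of the bed's in the top camera. The side camera read about 2 mm further in y, within the offset it had shown before.
- **Blocks:** before the mask went on, all three lay flat and within about 4 mm of their bay centres (bay 2 was the furthest off). In the final picture bays 2 and 4 still looked right, but I could not see bay 0, as the arm was in the way.
- **Trim knob:** its picture was unchanged from the start.
- **Tape, jar and brush:** I did not go near them, and I did not measure them again at the end.

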